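Change the pictures on the stand and put the old ones away

TASK

Change the little display from autumn to spring: pull the grey tray right out from under the riser and lay every autumn canvas from the sloped stand flat in it, side by side, picture up. Set every spring canvas from the desk on the stand, picture outwards with its sky at the top, lying flat on the slope with its bottom edge against the lip, and slide the tray with the autumn canvases all the way home under the riser, with nothing touching the underside. Leave the bust, the tin and the brush pot alone.

Things in the scene. Friction and masses are not known exactly. Their poses are not given: they have to be found in the camera images.
- riser: Low brown wooden desk riser (fixed), a bust on its roof; two sides, back panel, roof, one open side (the mouth). 272 mm wide (x), 140 mm deep. Opening 236 mm wide, 45 mm high. Origin on the desk in the middle of the mouth; y points out of the mouth; the back panel's inner face is at y = -126 mm.
- roof: The riser's roof board, 272 x 140 x 18 mm. Origin at the middle of its mouth edge on its underside, 45 mm above the desk; its top is 63 mm above the desk.
- tray: Loose grey tray, 0.5 kg, 220 (x) by 120 (y) by 26 mm high, floor and walls 5 mm. Origin: centre of underside. On its +y side a wooden bar handle along x: 90 long, 14 thick, 12 to 40 mm above the desk, middle at y = +128 mm, 61 mm gap to the tray wall, struts at x = +-36 mm. Starts almost home in the riser; home (back against the back panel) its origin is at y = -66 mm in the riser's frame.
- slope: Sloping board of the fixed light-wood display stand: 270 mm wide (y), 106 mm up the slope (x), inclined 30 degrees, high side away from the robot, a lip along its bottom edge 14 mm proud of the board. Origin: middle of the bottom edge, on the board's surface at the lip's inner face, 14 mm above the desk; x up the slope, z square out. Room for three canvases 84 mm apart.
- bust: White plaster bust, about 190 mm tall, 0.9 kg, loose on the riser's roof. Origin at the centre of its underside. To be left alone.
- tin: Green tin, 72 mm across, 100 mm tall, loose on the desk. Origin at the centre of its underside. To be left alone.
- brushpot: Blue pot of brushes, 72 mm across, 90 mm tall, loose on the desk. Origin at the centre of its underside. To be left alone.
- autumn1: Miniature canvas, a block 90 x 56 x 18 mm, about 80 g, cream edges. Autumn picture: orange sky with a yellow sun in the top half, dark brown ground in the bottom half. Origin: centre of its plain back; x along the 90 mm length to the picture's top (sky end), z out of the picture face. Gripped across the 56 mm width. Starts on the stand, upright against the lip. May be absent (None).
- autumn2: Miniature canvas, a block 90 x 56 x 18 mm, about 80 g, cream edges. Autumn picture: orange sky with a yellow sun in the top half, dark brown ground in the bottom half. Origin: centre of its plain back; x along the 90 mm length to the picture's top (sky end), z out of the picture face. Gripped across the 56 mm width. Starts on the stand, upright against the lip. May be absent (None).
- spring1: Miniature canvas, a block 90 x 56 x 18 mm, about 80 g, cream edges. Spring picture: blue sky with a yellow sun in the top half, green ground in the bottom half. Origin: centre of its plain back; x along the 90 mm length to the picture's top (sky end), z out of the picture face. Gripped across the 56 mm width. Starts lying on the desk, picture up, turned any way. May be absent (None).
- spring1_top (a point): Middle of the top (sky) edge face of spring1, 45 mm from its centre along x, half way through its thickness.
- spring2: Miniature canvas, a block 90 x 56 x 18 mm, about 80 g, cream edges. Spring picture: blue sky with a yellow sun in the top half, green ground in the bottom half. Origin: centre of its plain back; x along the 90 mm length to the picture's top (sky end), z out of the picture face. Gripped across the 56 mm width. Starts lying on the desk, picture up, turned any way. May be absent (None).
- spring2_top (a point): Middle of the top (sky) edge face of spring2, 45 mm from its centre along x, half way through its thickness.
- spring3: Miniature canvas, a block 90 x 56 x 18 mm, about 80 g, cream edges. Spring picture: blue sky with a yellow sun in the top half, green ground in the bottom half. Origin: centre of its plain back; x along the 90 mm length to the picture's top (sky end), z out of the picture face. Gripped across the 56 mm width. Starts lying on the desk, picture up, turned any way. May be absent (None).
- spring3_top (a point): Middle of the top (sky) edge face of spring3, 45 mm from its centre along x, half way through its thickness.

How it is judged:
By the outcome, as a careful person would: the job done as asked, in the order asked, and still so for the second after the job is handed in, with the robot touching nothing.
Of autumn1, autumn2 only 1 to 2 are there at a start; the rules pass over those that are not, and their reading is None.
Of spring1, spring2, spring3 only 2 to 3 are there at a start; the rules pass over those that are not, and their reading is None.
At some moment in a run one of spring1, spring2, spring3 may be knocked a few centimetres aside while the robot is not near it.
Once in a run the grip may slacken for a moment while it holds something.
It also fails if it takes over 208 s, if anything falls off the work surface, if the arm or the gripper's body presses on something with over 40 N, if the wrist force passes 120 N, or if a joint passes its speed limit or range.

ROBOT

A 6-joint arm with a two-finger parallel gripper is mounted at the origin on the work surface. World frame = base frame: x ahead of the robot, y to its left, z up, the work surface at z = 0. Lengths are in mm, angles in rad, forces in N, time in s.
With the tool pointing down it reaches from about 375 to 900 mm from the base axis. Payload 3.1 kg.
Tool frame: the origin (TCP) lies between the finger pads; the fingertips stand 8 mm ahead of it and the grasp point (between the pads) lies 11 mm behind it; x points along the fingers, z is the direction in which the jaws open and shut, and the axes are right-handed (so a half turn about x gives the same grasp; the last joint's range is limited). The gripper opens to 85 mm and grips with 20 to 120 N. Pads are 22 mm wide; open, the fingers measure 114 mm over their backs; the gripper's body (76 mm by 85 mm) begins 54 mm behind the grasp point. The pads swing forward as they close: fully open they stand 13 mm farther back than shut.
Start: joints at [-1.31, 0.527, 1.433, -0, 1.181, -0.178], TCP at [265.552, -565.755, 239.31] pointing down, gripper open.
Joint ranges: [-3.08, 3.08], [-0.75, 2.2], [0.22, 2.44], [-1.43, 4.57], [0, 2.65], [-2.85, 2.85]. Speed limits (rad/s): [2.79, 2.79, 3.14, 3.14, 3.14, 3.14].

INTERFACE

Orientations are given as [roll, pitch, yaw] about the fixed x, y, z axes, in that order (R = Rz(yaw) Ry(pitch) Rx(roll)).
In Python, from rig import r, grab_frame, camera_params gives the robot as it stands.
- The arm moves only by the shell command python3 -m creep 'ROWS' [FORCE]. ROWS is JSON, a list of rows, each a list of 5 numbers: the closure, from 0 (fully open) to 1 (shut), then the shift along the tool's x, y, z in mm, then the turn about the tool's x in degrees. In form: [[grip, x, y, z, turn], ...]. A call has 1 to 8 rows; each row is the pose to reach, as a shift and turn from the pose measured when the call began, along the tool's axes at that moment; what a row does not reach only later rows make up. A row lasts 1/12 s, in which the tool goes at most 41.7 mm and 7.16 degrees, less where a joint would pass 70% of its speed; a pose out of reach is approached as far as the arm can. A call with a gripper value outside its range is refused whole. The fingers move at their own pace and stop on an object; FORCE is the grip in N (left out, the last holds). Time passes only in rows, so rows that repeat a pose let the fingers close. It gives the time, the measured TCP pose, the force and the opening at its end, in the units of the state.
- r.read_state(): the state, without advancing time (a new reading comes with each control period).
- grab_frame(name): name is "scene" or "top" or "wrist"; returns the picture (480x640x3 uint8, red, green, blue); there is no depth.
- camera_params(name): a dict with "intrinsics" (3x3 intrinsics, pixels), "view" (4x4, takes a point from world to camera coordinates); the wrist camera has in their place "mount" (4x4, takes a point from camera to tool coordinates, whose origin is the TCP and whose axes are the tool frame's). Camera axes: x right, y down, z forward; pixel columns grow to the right and rows downward; lengths in mm; the calibration is good to about 2 mm. A picture is of the moment at which its call begins: read the wrist's pose just before it. camera_params takes no time and is no camera call.
- r.hand_in(): hands the job in, once; it reports no verdict.
The state is a dict: "time_s": time; "qpos": joint angles; "qd": joint speeds; "joint_efforts": joint torques, N m; "ee_pos": TCP position; "ee_rot": TCP orientation; "contact_force": force on the tool from outside, world axes, zero at the start; "ft_torque": the same for the moment, N m; "gripper_width": finger opening in mm.
Only numpy, scipy, OpenCV 4.12 (cv2) and the standard library are available. Lean on these libraries where they do the work, as an engineer would, in place of code of your own. Each camera call takes 0.05 s, during which the arm holds its last target. There are 200 camera calls.

## Working session

There is one attempt and no reset: what is moved stays moved. The work goes in short steps, Python scripts to look and compute and a shell command to move; the robot and the scene stay as the last step left them, time stands still between calls to the robot, and variables do not carry over. Pictures are saved under pics/ and viewed, about 12 in all and at most 16, crops included, and the job is handed in when it is done.

```bash
ls; mkdir -p pics; python3 - <<'E'
from rig import r, grab_frame, camera_params
import cv2,numpy as np
s=r.read_state(); print(s)
for n in ("scene","top"):
    im=grab_frame(n); cv2.imwrite(f"pics/{n}0.png",im[:,:,::-1])
    p=camera_params(n); print(n,np.round(p["intrinsics"],1).tolist(),np.round(p["view"],4).tolist())
p=camera_params("wrist"); print(np.round(p["intrinsics"],1).tolist(),np.round(p["mount"],4).tolist())
E
```

```text
pics
{'time_s': 0.0, 'qpos': array([-1.31049418e+00,  5.28425401e-01,  1.43392403e+00, -2.89502457e-05,
        1.18137434e+00, -1.78497205e-01]), 'qd': array([6.43055697e-06, 1.56002769e-03, 1.58767861e-03, 7.36053951e-04,
       1.25809205e-03, 6.73630721e-04]), 'joint_efforts': array([ 1.31702946e-03, -4.42346942e+01, -1.78025186e+01, -1.23369691e-04,
        8.54649232e-03,  5.58936875e-06]), 'ee_pos': array([ 265.37024919, -565.08848536,  238.35172242]), 'ee_rot': array([2.97565118, 1.56866503, 1.84366522]), 'contact_force': array([-0.57788673,  0.22023845, -0.42227789]), 'ft_torque': array([ 0.01861056, -0.01417843,  0.06477761]), 'gripper_width': 85.57067021632275}
scene [[463.3, 0.0, 317.3], [0.0, 463.3, 229.5], [0.0, 0.0, 1.0]] [[-0.8236, 0.5672, -0.0004, 445.2924], [0.4283, 0.6214, -0.6561, -207.0464], [-0.3718, -0.5405, -0.7547, 1187.5827], [0.0, 0.0, 0.0, 1.0]]
top [[608.8, 0.0, 306.6], [0.0, 608.8, 237.9], [0.0, 0.0, 1.0]] [[-0.0091, -0.9999, -0.0098, 44.9145], [-0.9905, 0.0104, -0.1373, 540.9706], [0.1374, 0.0085, -0.9905, 1570.7667], [0.0, 0.0, 0.0, 1.0]]
[[360.7, 0.0, 325.8], [0.0, 360.7, 241.1], [0.0, 0.0, 1.0]] [[0.0009, -0.3176, 0.9482, -133.9164], [0.0016, -0.9482, -0.3176, 81.6029], [1.0, 0.0018, -0.0004, -0.3319], [0.0, 0.0, 0.0, 1.0]]
```

View pics/scene0.png

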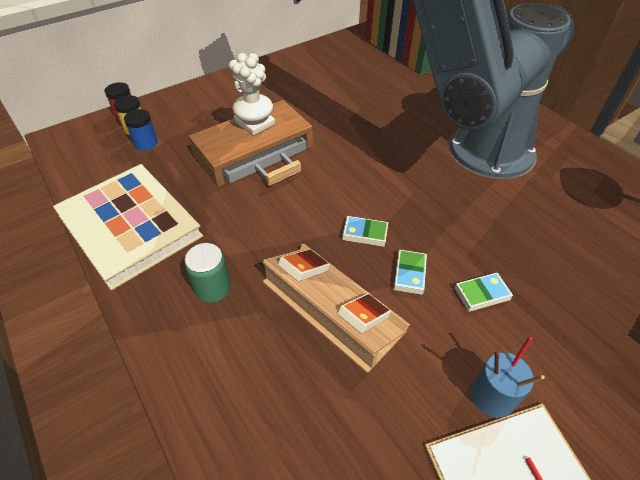

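View pics/top0.png

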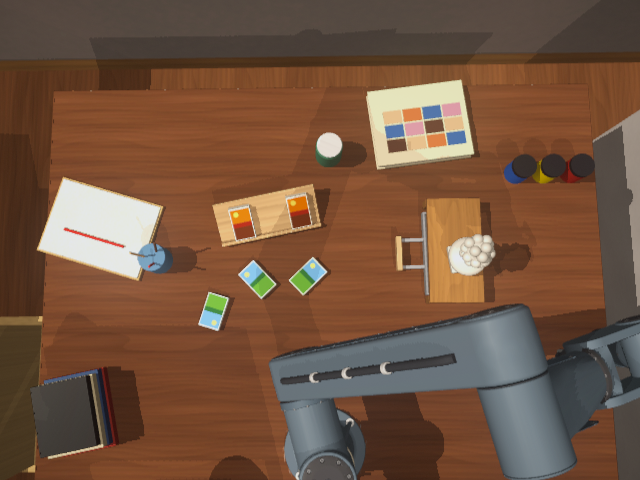

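```bash
cat > h.py <<'E'
from rig import r, grab_frame, camera_params
import cv2, numpy as np
from scipy.spatial.transform import Rotation as R
def rot(s): return R.from_euler('xyz',s['ee_rot']).as_matrix()
class Cam:
    def __init__(c,n,save=None):
        s=r.read_state(); p=camera_params(n); c.im=grab_frame(n); c.K=np.array(p['intrinsics'])
        if n=='wrist':
            T=np.eye(4);T[:3,:3]=rot(s);T[:3,3]=s['ee_pos']; c.W=T@np.array(p['mount'])
        else: c.W=np.linalg.inv(np.array(p['view']))
        c.hsv=cv2.cvtColor(c.im,cv2.COLOR_RGB2HSV)
        if save: cv2.imwrite(f'pics/{save}.png',c.im[:,:,::-1])
    def ray(c,uv,z):
        uv=np.atleast_2d(uv).astype(float); d=(np.linalg.inv(c.K)@np.c_[uv,np.ones(len(uv))].T).T@c.W[:3,:3].T
        o=c.W[:3,3]; return o+d*((z-o[2])/d[:,2])[:,None]
    def px(c,P):
        P=np.atleast_2d(P); V=np.linalg.inv(c.W); q=(P@V[:3,:3].T+V[:3,3])@c.K.T; return q[:,:2]/q[:,2:]
    def mask(c,lo,hi): return cv2.inRange(c.hsv,np.array(lo),np.array(hi))
def blobs(m,amin):
    n,l,st,ce=cv2.connectedComponentsWithStats(m)
    return [(ce[i],st[i],(l==i).astype(np.uint8)) for i in range(1,n) if st[i,4]>=amin]
def go(xyz,yaw=None):
    """shift in tool axes and turn to bring the TCP to xyz, jaw axis (tool z) along world yaw deg (mod 180)"""
    s=r.read_state(); M=rot(s); d=M.T@(np.array(xyz)-s['ee_pos']); t=0
    if yaw is not None:
        # positive turn about tool x (down) is clockwise seen from above
        cur=np.degrees(np.arctan2(M[1,2],M[0,2])); t=-((yaw-cur+90)%180-90)
    print('shift',np.round(d,1),'turn',round(t,1)); return d,t
def st():
    s=r.read_state(); M=rot(s)
    print('t',round(s['time_s'],2),'tcp',np.round(s['ee_pos'],1),'jaw',round(np.degrees(np.arctan2(M[1,2],M[0,2])),1),'toolx',np.round(M[:,0],3),'F',np.round(s['contact_force'],1),'w',round(s['gripper_width'],1),'q6',round(s['qpos'][5],2))
E
python3 - <<'E'
from h import *
st()
c=Cam('top')
H,S,V=cv2.split(c.hsv)
for uv in [(257,272),(266,287),(236,214),(242,230),(268,215),(455,220),(424,240),(400,250),(265,280),(500,350)]: print(uv,c.hsv[uv[1],uv[0]])
def near(m): # restrict to desk area
    m=m.copy(); m[:170]=0; m[:,:190]=0; m[345:]=0; m[:,340:]=0; return m
for nm,lo,hi,z in (('blue',(90,50,120),(115,255,255),18),('green',(40,80,60),(75,255,255),18),('orange',(5,200,190),(24,255,255),52),('brown',(0,120,20),(9,255,140),52)):
    for ce,s_,b in blobs(near(c.mask(lo,hi)),40):
        print(nm,np.round(ce,1),s_[4],np.round(c.ray(ce,z)[0],1))
E
```

```text
t 0.1 tcp [ 265.4 -565.2  238.4] jaw -64.9 toolx [-0.001  0.002 -1.   ] F [ 0.5 -0.2  0.9] w 85.6 q6 -0.18
(257, 272) [101 106 221]
(266, 287) [ 46 167 179]
(236, 214) [ 31 142 233]
(242, 230) [  9 189 135]
(268, 215) [ 17 113 232]
(455, 220) [ 15 163 183]
(424, 240) [ 15  15 172]
(400, 250) [ 19 108 231]
(265, 280) [ 46 166 178]
(500, 350) [101  29 150]
blue [313.8 270.5] 229 [456.5  21.3  18. ]
blue [251.3 272.8] 235 [452.  187.5  18. ]
blue [210.1 318.3] 239 [333.2 295.5  18. ]
green [302.2 280.7] 312 [429.8  52.3  18. ]
green [261.9 284.2] 295 [421.5 159.3  18. ]
green [215.2 303.9] 306 [370.7 282.5  18. ]
orange [297.8 204.3] 209 [629.   61.8  52. ]
orange [241.1 216.7] 209 [597.6 211.4  52. ]
brown [300.6 219.9] 204 [587.1  54.8  52. ]
brown [244.2 232.2] 183 [556.2 203.1  52. ]
```

```bash
python3 - <<'E'
from h import *
c=Cam('top'); k=Cam('scene')
print('bar',c.ray([[397,237],[397,270],[403,237],[403,270]],40).round(0).tolist())
print('roof corners',c.ray([[427,198],[428,302],[480,198]],63).round(0).tolist(), 'bust', c.ray([[475,252]],200).round(0), c.ray([[466,258]],100).round(0))
print('roof mouth top edge far/near from scene',k.ray([[216,172],[312,128]],63).round(0).tolist())
go((300,-500,400)); go((490,-120,400),90)
E
python3 -m creep '[[0,-80,0,0,0],[0,-160,0,0,0],[0,-160,0,0,0],[0,-160,0,0,0],[0,-160,0,0,0]]'
```

```text
bar [[541.0, -199.0, 40.0], [454.0, -196.0, 40.0], [541.0, -214.0, 40.0], [454.0, -212.0, 40.0]]
roof corners [[640.0, -277.0, 63.0], [369.0, -270.0, 63.0], [638.0, -415.0, 63.0]] bust [[ 481. -359.  200.]] [[ 477. -362.  100.]]
roof mouth top edge far/near from scene [[643.0, -251.0, 63.0], [376.0, -262.0, 63.0]]
shift [-161.1   59.1  -44.8] turn 0
shift [-160.8  392.5 -308. ] turn 25.1
time_s: 0.67
ee_pos: [266.5, -568.9, 408.3]
ee_rot: [-0.179, 1.554, -1.311]
contact_force: [0.1, -1.3, 0.6]
gripper_width: 85.2
```

```bash
python3 - <<'E'
from h import *
go((480,-130,400),89)
E
python3 -m creep '[[0,0,40,-30,7],[0,0,80,-60,14],[0,0,120,-90,21],[0,0,160,-120,25],[0,0,195,-150,25],[0,0,230,-180,25],[0,0,265,-210,25],[0,0,300,-240,25]]'
python3 - <<'E'
from h import *
st();go((480,-130,330),89)
E
```

```text
shift [   2.2  379.8 -306.6] turn 26.2
time_s: 1.33
ee_pos: [416.0, -267.1, 403.9]
ee_rot: [0.269, 1.554, -1.299]
contact_force: [0.9, 0.2, 1.0]
gripper_width: 85.5
t 1.33 tcp [ 416.  -267.1  403.9] jaw -89.9 toolx [ 0.004 -0.016 -1.   ] F [0.9 0.2 1. ] w 85.5 q6 0.78
shift [  72.    64.  -138.1] turn 1.1
```

```bash

python3 -m creep '[[0,0,16,-35,1],[0,0,32,-70,1],[0,30,48,-104,1],[0,70,64,-138,1],[0,72,64,-138,1],[0,72,64,-138,1],[0,72,64,-138,1]]'
python3 - <<'E'
from h import *
st(); c=Cam('wrist','w1')
E
```

```text
time_s: 1.92
ee_pos: [479.6, -129.3, 329.1]
ee_rot: [0.144, 1.556, -1.439]
contact_force: [0.7, 0.0, 0.5]
gripper_width: 85.5
t 1.92 tcp [ 479.6 -129.3  329.1] jaw -90.7 toolx [ 0.002 -0.015 -1.   ] F [0.7 0.  0.5] w 85.5 q6 1.11
```

View pics/w1.png

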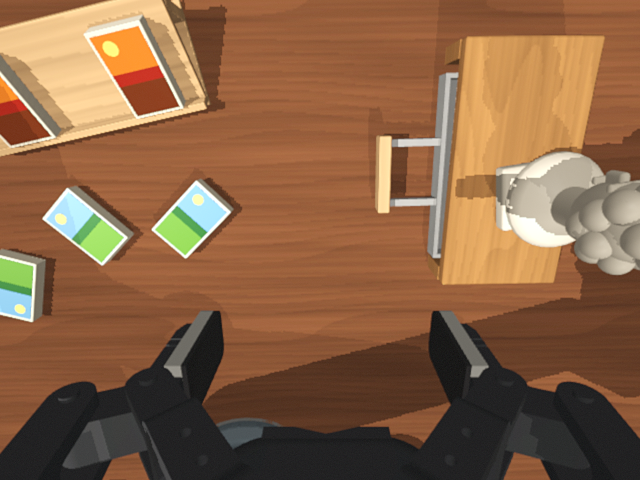

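```bash
python3 - <<'E'
from h import *
c=Cam('wrist')
print('bar',c.ray([[377,136],[391,136],[376,212],[389,212]],40).round(1).tolist())
print('roof',c.ray([[465,37],[443,284]],63).round(1).tolist())
print('spring ctr'); 
m=c.mask((90,50,100),(115,255,255))|c.mask((36,80,60),(75,255,255)); m[:150]=0; m[330:]=0; m[:,300:]=0
m=cv2.morphologyEx(m,cv2.MORPH_CLOSE,np.ones((9,9)))
for ce,s_,b in blobs(m,600):
    q=cv2.minAreaRect(cv2.findContours(b,0,2)[0][0]); print(np.round(q[0],1),np.round(q[1],1),c.ray(q[0],18).round(1))
    P=c.ray(cv2.boxPoints(q),18).round(1).tolist(); print(P)
# autumn pictures
m=c.mask((0,120,20),(13,255,140)); 
for uv in [(90,36),(135,17),(182,107),(134,117),(205,103),(165,0),(100,130)]: print(uv,c.ray(uv,52).round(1))
E
```

```text
bar [[545.2, -193.6, 40.0], [544.9, -209.5, 40.0], [456.8, -195.2, 40.0], [456.5, -211.0, 40.0]]
roof [[639.4, -274.7, 63.0], [370.3, -276.8, 63.0]]
spring ctr
[189.4 221.6] [40.7 60.4] [[442.8  39.1  18. ]]
[[432.2, 85.7, 18.0], [488.5, 26.4, 18.0], [453.2, -6.9, 18.0], [394.0, 52.6, 18.0]]
[ 83.9 229. ] [70.6 34.7] [[435.4 174.2  18. ]]
[[447.7, 219.5, 18.0], [481.5, 184.1, 18.0], [422.7, 128.0, 18.0], [386.1, 163.5, 18.0]]
[ 14.7 289.5] [32.6 57.6] [[352.6 284.9  18. ]]
[[311.0, 321.0, 18.0], [395.5, 291.9, 18.0], [392.1, 250.6, 18.0], [307.2, 277.6, 18.0]]
(90, 36) [[646.1 100.4  52. ]]
(135, 17) [[662.4  52.5  52. ]]
(182, 107) [[578.2  17.6  52. ]]
(134, 117) [[568.7  70.2  52. ]]
(205, 103) [[581.8  -7.3  52. ]]
(165, 0) [[676.7  20.7  52. ]]
(100, 130) [[555.9 109.1  52. ]]
```

```bash
python3 - <<'E'
from h import *
go((500.8,-202.3,25),90.7)
E
python3 -m creep '[[0.4,40,20,35,0],[0.5,80,21,72,0],[0.5,120,21,72,0],[0.5,160,21,72,0],[0.5,200,21,72,0],[0.5,220,21,72,0],[0.5,220,21,72,0]]' 60
python3 - <<'E'
from h import *
st();go((500.8,-202.3,25),90.7)
E
```

```text
shift [307.3  19.5  65.6] turn -1.6
time_s: 2.6
ee_pos: [497.9, -207.2, 106.2]
ee_rot: [-0.429, 1.559, -2.019]
contact_force: [-1.5, 1.3, 0.0]
gripper_width: 42.8
t 2.6 tcp [ 497.9 -207.2  106.2] jaw -91.1 toolx [-0.005 -0.01  -1.   ] F [-1.5  1.3  0. ] w 42.8 q6 1.01
shift [81.1  3.2 -5.7] turn -1.8
```

```bash

python3 -m creep '[[0.5,20,3,-6,-1],[0.5,50,3,-6,-1],[0.5,81,3,-6,-1],[0.5,81,3,-6,-1],[0.8,81,3,-6,-1],[1,81,3,-6,-1],[1,81,3,-6,-1],[1,81,3,-6,-1]]' 60
python3 - <<'E'
from h import *
st();go((500.8,-57,27))
E
```

```text
time_s: 3.27
ee_pos: [502.5, -203.3, 27.9]
ee_rot: [0.012, 1.557, -1.56]
contact_force: [0.4, -0.3, 1.8]
gripper_width: 12.6
t 3.27 tcp [ 502.5 -203.3   27.9] jaw -90.1 toolx [ 0.    -0.014 -1.   ] F [ 0.4 -0.3  1.8] w 12.6 q6 1.0
shift [  -1.1   -1.9 -146.3] turn 0
```

```bash

python3 -m creep '[[1,0,0,-10,0],[1,0,-1,-28,0],[1,0,-1,-46,0],[1,0,-1,-64,0],[1,0,-1,-82,0],[1,0,-1,-100,0],[1,0,-1,-118,0],[1,0,-1,-135,0]]'
python3 -m creep '[[1,0,0,0,0],[0.6,0,0,0,0],[0.55,0,0,0,0],[0.55,0,0,0,0],[0.55,-40,0,0,0],[0.5,-80,0,0,0],[0.4,-120,0,0,0],[0.3,-160,0,0,0]]'
python3 - <<'E'
from h import *
st();go((560,130,330),99); Cam('top','top1')
E
```

```text
time_s: 3.93
ee_pos: [502.8, -68.1, 27.5]
ee_rot: [0.223, 1.554, -1.348]
contact_force: [0.3, -5.8, 3.7]
gripper_width: 12.6
time_s: 4.6
ee_pos: [501.6, -66.3, 188.7]
ee_rot: [0.129, 1.555, -1.443]
contact_force: [0.9, -0.1, -0.0]
gripper_width: 59.4
t 4.6 tcp [501.6 -66.3 188.7] jaw -90.1 toolx [ 0.002 -0.015 -1.   ] F [ 0.9 -0.1 -0. ] w 59.4 q6 1.24
shift [-144.2   58.4 -194.2] turn -9.1
```

View pics/top1.png

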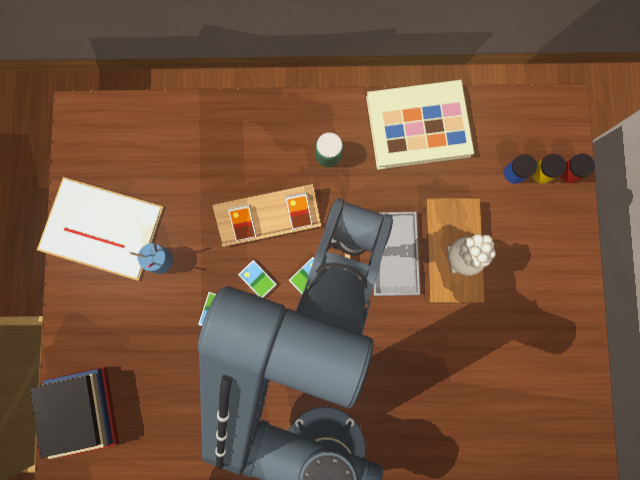

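```bash

python3 -m creep '[[0.3,-40,10,-20,-5],[0.2,-80,20,-60,-9],[0,-110,30,-100,-9],[0,-130,40,-140,-9],[0,-140,50,-170,-9],[0,-140,50,-190,-9],[0,-140,50,-200,-9],[0,-140,50,-200,-9]]'
python3 - <<'E'
from h import *
st(); c=Cam('wrist','w2')
E
```

```text
time_s: 5.32
ee_pos: [554.7, 138.3, 333.8]
ee_rot: [0.636, 1.544, -0.775]
contact_force: [-0.2, -0.1, -0.7]
gripper_width: 85.1
t 5.32 tcp [554.7 138.3 333.8] jaw -80.8 toolx [ 0.019 -0.019 -1.   ] F [-0.2 -0.1 -0.7] w 85.1 q6 1.48
```

View pics/w2.png

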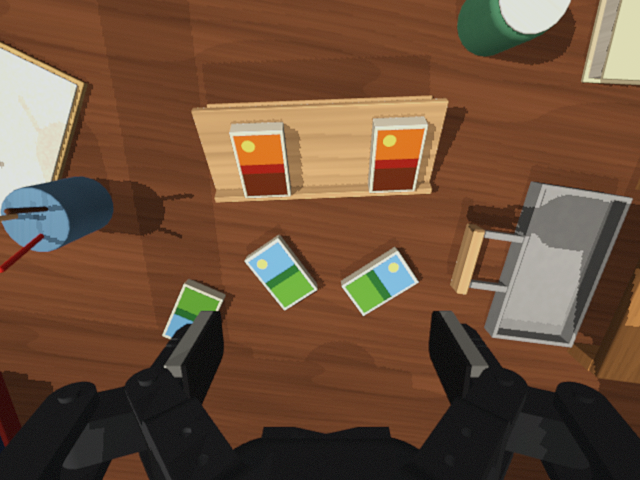

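```bash
python3 - <<'E'
from h import *
c=Cam('wrist')
for n,b,t in (('L',[[238,197],[291,195]],[[231,136],[284,133]]),('R',[[369,192],[418,191]],[[371,131],[426,127]])):
    B=c.ray(b,29.6);T=c.ray(t,74.6); print(n,B.round(1).tolist(),T.round(1).tolist(),'mid',B.mean(0).round(1),T.mean(0).round(1),'L',np.linalg.norm(T.mean(0)-B.mean(0)).round(1),'yaw',np.degrees(np.arctan2(*(T.mean(0)-B.mean(0))[1::-1])).round(1))
print('lip ends',c.ray([[215,196],[431,187]],26).round(1).tolist(),'board top',c.ray([[194,110],[446,101]],67).round(1).tolist())
m=c.mask((90,50,100),(115,255,255))|c.mask((36,80,60),(75,255,255)); m[:225]=0; m[345:]=0; m[:,440:]=0;m[:,:150]=0
m=cv2.morphologyEx(m,cv2.MORPH_CLOSE,np.ones((9,9)))
for ce,s_,b in blobs(m,600):
    q=cv2.minAreaRect(cv2.findContours(b,0,2)[0][0]); print(c.ray(q[0],18).round(1),c.ray(cv2.boxPoints(q),18)[:,:2].round(0).tolist())
print('tray rim',c.ray([[534,183],[631,197],[488,337],[573,345]],26).round(1).tolist(),'bar',c.ray([[463,226],[484,229],[454,292],[472,293]],40).round(1).tolist())
E
```

```text
L [[534.7, 235.2, 29.6], [547.2, 171.7, 29.6]] [[607.7, 239.4, 74.6], [619.4, 185.4, 74.6]] mid [540.9 203.4  29.6] [613.6 212.4  74.6] L 85.9 yaw 7.0
R [[565.7, 77.9, 29.6], [576.3, 18.5, 29.6]] [[635.9, 96.0, 74.6], [649.0, 39.8, 74.6]] mid [571.   48.2  29.6] [642.4  67.9  74.6] L 86.7 yaw 15.5
lip ends [[530.8, 263.7, 26.0], [583.2, 2.6, 26.0]] board top [[627.1, 280.8, 67.0], [677.9, 23.2, 67.0]]
[[435.6 174.2  18. ]] [[448.0, 219.0], [484.0, 185.0], [423.0, 128.0], [384.0, 162.0]]
[[443.3  39.4  18. ]] [[433.0, 86.0], [490.0, 26.0], [453.0, -7.0], [394.0, 54.0]]
[[353.6 288.5  18. ]] [[321.0, 325.0], [400.0, 300.0], [385.0, 254.0], [305.0, 277.0]]
tray rim [[608.1, -123.1, 26.0], [610.5, -251.6, 26.0], [387.9, -131.1, 26.0], [393.1, -257.8, 26.0]] bar [[543.8, -44.2, 40.0], [544.1, -71.3, 40.0], [454.7, -57.1, 40.0], [456.9, -81.2, 40.0]]
```

```bash
python3 - <<'E'
from h import *
go((612.5,59.2,110),101.3)
E
```

```text
shift [224.7  43.5  78.8] turn -2.3
```

```bash

python3 -m creep '[[0.1,0,25,40,-2],[0.1,20,44,79,-2],[0.1,60,44,79,-2],[0.1,100,44,79,-2],[0.1,140,44,79,-2],[0.1,180,44,79,-2],[0.1,215,44,79,-2],[0.1,215,44,79,-2]]' 35
python3 - <<'E'
from h import *
st(); go((612.5,59.2,52),101.3); c=Cam('wrist','w3')
E
```

```text
time_s: 6.08
ee_pos: [606.5, 56.9, 111.5]
ee_rot: [-0.3, 1.55, -1.682]
contact_force: [-0.4, 1.5, -0.6]
gripper_width: 76.7
t 6.08 tcp [606.5  56.9 111.5] jaw -79.2 toolx [-0.002 -0.021 -1.   ] F [-0.4  1.5 -0.6] w 76.7 q6 1.32
shift [59.4  6.6 -2.3] turn -0.5
```

View pics/w3.png

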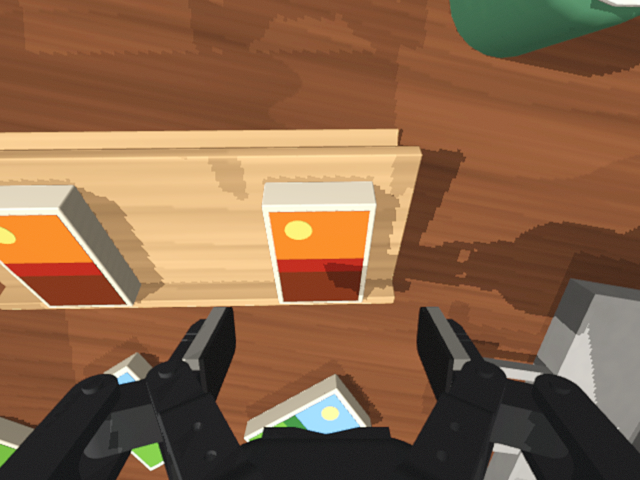

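```bash

python3 -m creep '[[0.1,15,6,-2,0],[0.1,35,6,-2,0],[0.1,50,6,-2,0],[0.1,58,6,-2,0],[0.1,58,6,-2,0],[0.6,58,6,-2,0],[0.6,58,6,-2,0],[0.6,58,6,-2,0]]' 35
python3 - <<'E'
from h import *
st()
E
python3 -m creep '[[0.6,0,0,0,0],[0.6,0,0,0,0],[0.6,-20,0,0,0],[0.6,-50,0,0,0],[0.6,-90,0,0,0],[0.6,-120,0,0,0],[0.6,-150,0,0,0],[0.6,-150,0,0,0]]'
python3 - <<'E'
from h import *
st(); c=Cam('wrist','w4')
go((470,-200,200),0)
E
```

```text
time_s: 6.8
ee_pos: [616.2, 59.1, 59.9]
ee_rot: [0.158, 1.548, -1.224]
contact_force: [-1.4, -0.0, 4.6]
gripper_width: 53.7
t 6.8 tcp [616.2  59.1  59.9] jaw -79.2 toolx [ 0.008 -0.021 -1.   ] F [-1.4 -0.   4.6] w 53.7 q6 1.33
time_s: 7.47
ee_pos: [619.2, 62.2, 217.4]
ee_rot: [0.594, 1.54, -0.788]
contact_force: [1.3, 0.2, -0.9]
gripper_width: 53.3
t 7.47 tcp [619.2  62.2 217.4] jaw -79.2 toolx [ 0.022 -0.022 -1.   ] F [ 1.3  0.2 -0.9] w 53.3 q6 1.32
shift [  17.6 -194.5  229.4] turn -79.2
```

View pics/w4.png

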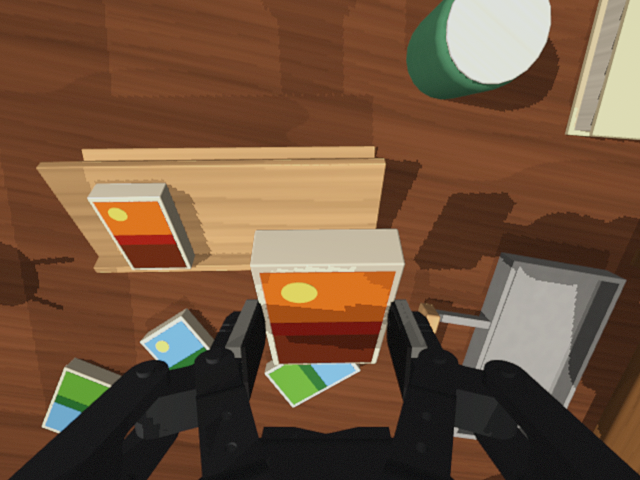

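```bash
python3 - <<'E'
from h import *
go((548,-205,200),0)
E
python3 -m creep '[[0.6,0,-10,25,-7],[0.6,0,-20,60,-14],[0.6,0,-40,95,-21],[0.6,0,-50,130,-28],[0.6,0,-65,165,-35],[0.6,0,-80,200,-42],[0.6,5,-100,230,-49],[0.6,10,-120,248,-56]]'
python3 - <<'E'
from h import *
st(); go((548,-205,160),0)
E
```

```text
shift [  19.  -118.8  248.9] turn -79.2
time_s: 8.18
ee_pos: [546.2, -207.4, 208.1]
ee_rot: [-0.502, 1.542, -0.916]
contact_force: [-0.4, -0.9, -1.1]
gripper_width: 53.2
t 8.18 tcp [ 546.2 -207.4  208.1] jaw -23.7 toolx [ 0.018 -0.023 -1.   ] F [-0.4 -0.9 -1.1] w 53.2 q6 -0.13
shift [48.   3.6 -0.6] turn -23.7
```

```bash

python3 -m creep '[[0.6,10,4,0,-7],[0.6,20,4,0,-14],[0.6,35,4,0,-21],[0.6,48,4,0,-24],[0.6,48,4,0,-24],[0.6,48,4,0,-24]]'
python3 - <<'E'
from h import *
st(); c=Cam('wrist','w5'); go((548,-205,60),0)
E
```

```text
time_s: 8.68
ee_pos: [547.5, -204.3, 158.4]
ee_rot: [-0.982, 1.545, -0.979]
contact_force: [1.1, 0.1, -0.7]
gripper_width: 53.2
t 8.68 tcp [ 547.5 -204.3  158.4] jaw 0.2 toolx [ 0.014 -0.021 -1.   ] F [ 1.1  0.1 -0.7] w 53.2 q6 -0.54
shift [99.4  1.8 -1.9] turn 0.2
```

View pics/w5.png

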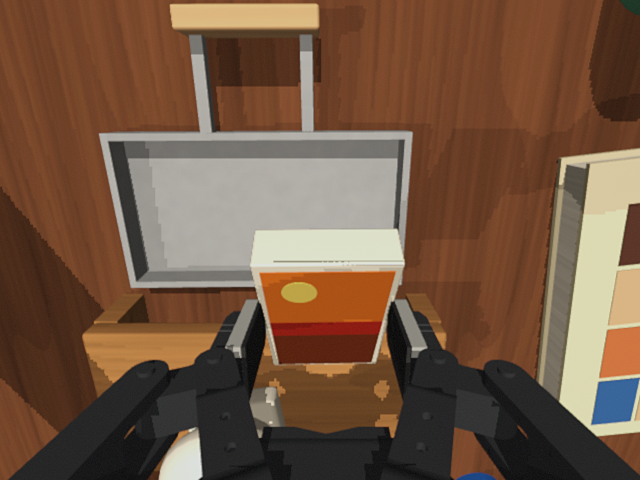

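```bash
python3 - <<'E'
from h import *
c=Cam('wrist')
print(c.ray([[100,133],[412,131],[132,287]],26).round(1).tolist(), c.ray([[172,4],[319,4],[172,27],[317,32]],40).round(1).tolist())
print(c.px([[548,-205,31]]))
E
```

```text
[[391.9, -134.6, 26.0], [610.8, -132.3, 26.0], [393.2, -254.5, 26.0]] [[457.6, -59.8, 40.0], [545.2, -59.0, 40.0], [456.0, -71.8, 40.0], [544.0, -73.8, 40.0]]
[[322.95438236 230.9251617 ]]
```

```bash

python3 -m creep '[[0.6,30,1,0,0],[0.6,60,1,0,0],[0.6,85,1,0,0],[0.6,100,1,0,0],[0.6,105,2,0,0],[0.6,110,3,0,0],[0.6,112,4,0,0],[0.6,112,4,0,0]]'
python3 - <<'E'
from h import *
st()
E
```

```text
time_s: 9.45
ee_pos: [550.3, -202.0, 48.9]
ee_rot: [-0.924, 1.544, -0.92]
contact_force: [-1.7, 5.8, 3.4]
gripper_width: 53.4
t 9.45 tcp [ 550.3 -202.    48.9] jaw 0.2 toolx [ 0.016 -0.022 -1.   ] F [-1.7  5.8  3.4] w 53.4 q6 -0.53
```

```bash

python3 -m creep '[[0.6,4,1,0,0],[0.6,8,3,0,0],[0.6,12,5,0,0],[0.6,15,7,0,0],[0.6,17,8,0,0],[0.6,18,8,0,0]]' 20
python3 - <<'E'
from h import *
st();c=Cam('wrist','w6')
E
```

```text
time_s: 9.95
ee_pos: [551.5, -194.2, 31.4]
ee_rot: [-0.884, 1.542, -0.881]
contact_force: [-0.7, 4.6, 6.9]
gripper_width: 53.4
t 9.95 tcp [ 551.5 -194.2   31.4] jaw 0.2 toolx [ 0.018 -0.022 -1.   ] F [-0.7  4.6  6.9] w 53.4 q6 -0.52
```

View pics/w6.png

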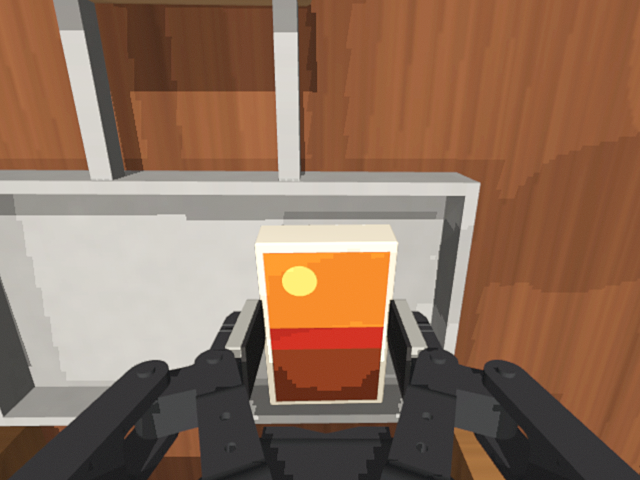

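```bash

python3 -m creep '[[0.22,0,0,0,0],[0.22,0,0,0,0],[0.22,-10,0,0,0],[0.22,-50,0,0,0],[0.2,-90,0,0,0],[0.1,-130,0,0,7],[0.1,-150,0,0,14],[0.1,-150,0,0,21]]'
python3 - <<'E'
from h import *
st();go((582,209,190),101.3)
E
```

```text
time_s: 10.67
ee_pos: [552.0, -193.0, 187.9]
ee_rot: [-0.409, 1.529, -0.778]
contact_force: [0.7, -0.3, -0.3]
gripper_width: 76.7
t 10.67 tcp [ 552.  -193.   187.9] jaw -21.1 toolx [ 0.029 -0.029 -0.999] F [ 0.7 -0.3 -0.3] w 76.7 q6 -0.15
shift [ -12.9  385.6 -116.7] turn 57.6
```

```bash

python3 -m creep '[[0.1,0,40,-12,7],[0.1,0,80,-24,14],[0.1,0,120,-36,21],[0.1,0,160,-48,28],[0.1,0,200,-61,35],[0.1,0,240,-73,42],[0.1,0,280,-85,49],[0.1,-5,320,-97,57]]' 35
python3 - <<'E'
from h import *
st();go((584,209,110),101.3)
E
```

```text
time_s: 11.33
ee_pos: [574.6, 113.0, 182.7]
ee_rot: [0.497, 1.529, -0.788]
contact_force: [0.3, -0.3, -0.3]
gripper_width: 77.0
t 11.33 tcp [574.6 113.  182.7] jaw -73.6 toolx [ 0.029 -0.029 -0.999] F [ 0.3 -0.3 -0.3] w 77.0 q6 1.32
shift [ 70.1  34.7 -92.1] turn 5.1
```

```bash

python3 -m creep '[[0.1,0,17,-40,5],[0.1,20,35,-80,5],[0.1,45,35,-92,5],[0.1,69,35,-92,5],[0.1,69,35,-92,5],[0.1,69,35,-92,5]]' 35
python3 - <<'E'
from h import *
st();c=Cam('wrist')
m=c.mask((0,150,20),(24,255,255)); m=c.mask((10,190,200),(20,255,255))
for ce,s_,b in blobs(m,800): print(ce.round(1),s_)
go((584,209,54),101.3)
E
```

```text
time_s: 11.83
ee_pos: [583.5, 208.8, 110.4]
ee_rot: [0.521, 1.53, -0.851]
contact_force: [0.1, 0.3, 0.5]
gripper_width: 77.0
t 11.83 tcp [583.5 208.8 110.4] jaw -78.6 toolx [ 0.027 -0.03  -0.999] F [0.1 0.3 0.5] w 77.0 q6 1.58
[322.  249.9] [ 272  228   98   46 3621]
shift [57.7 -2.1 -2.6] turn 0.1
```

```bash

python3 -m creep '[[0.1,20,-1,-2,0],[0.1,40,-1,-2,0],[0.1,55,-1,-2,0],[0.1,56,-1,-2,0],[0.1,56,-1,-2,0],[0.6,56,-1,-2,0],[0.6,56,-1,-2,0],[0.6,56,-1,-2,0]]' 35
python3 - <<'E'
from h import *
st()
E
python3 -m creep '[[0.6,0,0,0,0],[0.6,0,0,0,0],[0.6,-20,0,0,0],[0.6,-50,0,0,0],[0.6,-90,0,0,0],[0.6,-120,0,0,0],[0.6,-150,0,0,0],[0.6,-150,0,0,0]]'
python3 - <<'E'
from h import *
st(); c=Cam('wrist','w7')
go((456,-204,200),0)
E
```

```text
time_s: 12.55
ee_pos: [586.6, 208.8, 58.4]
ee_rot: [0.665, 1.526, -0.707]
contact_force: [-0.7, 0.2, 5.5]
gripper_width: 54.2
t 12.55 tcp [586.6 208.8  58.4] jaw -78.7 toolx [ 0.034 -0.029 -0.999] F [-0.7  0.2  5.5] w 54.2 q6 1.59
time_s: 13.22
ee_pos: [585.3, 214.2, 215.5]
ee_rot: [0.865, 1.517, -0.508]
contact_force: [0.7, 0.0, -0.5]
gripper_width: 54.2
t 13.22 tcp [585.3 214.2 215.5] jaw -78.7 toolx [ 0.047 -0.026 -0.999] F [ 0.7  0.  -0.5] w 54.2 q6 1.58
shift [  18.5 -208.2  383.8] turn -78.7
```

View pics/w7.png

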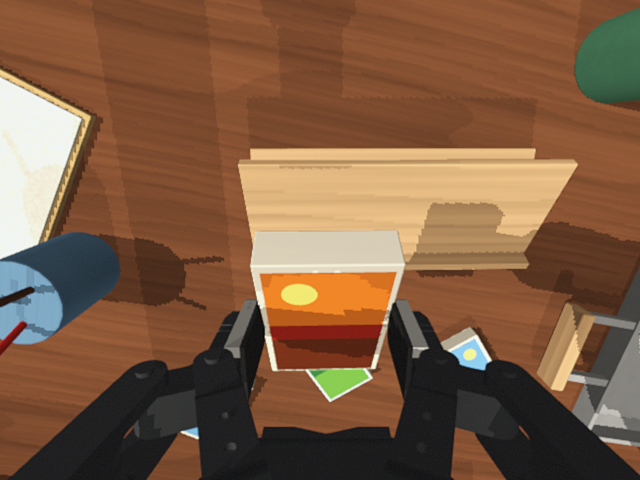

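```bash

python3 -m creep '[[0.6,0,-22,35,-7],[0.6,0,-43,75,-14],[0.6,0,-64,114,-21],[0.6,0,-85,153,-28],[0.6,0,-106,192,-35],[0.6,0,-127,231,-42],[0.6,0,-148,270,-49],[0.6,0,-169,309,-56]]'
python3 - <<'E'
from h import *
st(); go((454,-204,60),0.5)
E
```

```text
time_s: 13.93
ee_pos: [492.3, -75.4, 215.4]
ee_rot: [-0.113, 1.523, -0.58]
contact_force: [1.4, -0.3, -0.9]
gripper_width: 54.3
t 13.93 tcp [492.3 -75.4 215.4] jaw -26.8 toolx [ 0.04  -0.026 -0.999] F [ 1.4 -0.3 -0.9] w 54.3 q6 0.1
shift [ 157.  -131.2   16.3] turn -27.3
```

```bash

python3 -m creep '[[0.6,0,-35,5,-7],[0.6,0,-70,10,-14],[0.6,0,-105,16,-21],[0.6,20,-131,16,-27],[0.6,60,-131,16,-27],[0.6,100,-131,16,-27],[0.6,140,-131,16,-27],[0.6,140,-131,16,-27]]'
python3 - <<'E'
from h import *
st(); go((454,-204,50),0.5)
E
```

```text
time_s: 14.6
ee_pos: [447.5, -199.9, 67.6]
ee_rot: [-0.531, 1.544, -0.529]
contact_force: [-1.5, 1.2, -1.9]
gripper_width: 53.8
t 14.6 tcp [ 447.5 -199.9   67.6] jaw 0.1 toolx [ 0.023 -0.013 -1.   ] F [-1.5  1.2 -1.9] w 53.8 q6 -0.66
shift [17.8 -3.8  6.1] turn -0.4
```

```bash

python3 -m creep '[[0.6,8,-4,5,0],[0.6,16,-4,6,0],[0.6,20,-3,6,0],[0.6,24,-1,6,0],[0.6,28,1,6,0],[0.6,32,3,6,0],[0.6,35,4,6,0],[0.6,37,4,6,0]]' 22
python3 - <<'E'
from h import *
st();c=Cam('wrist','w8')
E
```

```text
time_s: 15.27
ee_pos: [454.2, -194.9, 32.7]
ee_rot: [-0.508, 1.544, -0.505]
contact_force: [-0.7, 5.1, 8.9]
gripper_width: 53.9
t 15.27 tcp [ 454.2 -194.9   32.7] jaw 0.2 toolx [ 0.024 -0.013 -1.   ] F [-0.7  5.1  8.9] w 53.9 q6 -0.64
```

View pics/w8.png

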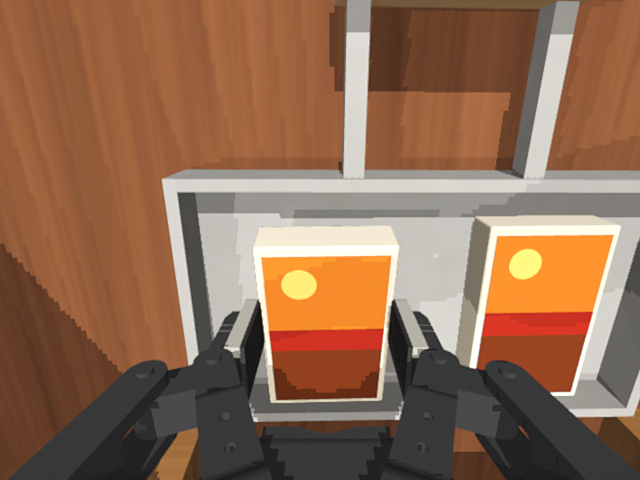

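```bash

python3 -m creep '[[0.22,0,0,0,0],[0.22,0,0,0,0],[0.22,-15,0,0,0],[0.2,-55,0,0,0],[0.1,-95,0,0,0],[0.1,-135,0,0,-7],[0.1,-170,0,0,-14],[0.1,-170,0,0,-21]]'
python3 - <<'E'
from h import *
st();go((435,40,200),41)
c=Cam('top')
def near(m): m=m.copy(); m[:170]=0; m[:,:190]=0; m[345:]=0; m[:,340:]=0; return m
for nm,lo,hi,z in (('blue',(90,50,120),(115,255,255),18),('green',(40,80,60),(75,255,255),18)):
    for ce,s_,b in blobs(near(c.mask(lo,hi)),40): print(nm,s_[4],c.ray(ce,z)[0].round(1))
E
```

```text
time_s: 15.98
ee_pos: [453.9, -195.2, 210.0]
ee_rot: [-0.934, 1.527, -0.559]
contact_force: [0.4, -0.3, 0.6]
gripper_width: 76.8
t 15.98 tcp [ 453.9 -195.2  210. ] jaw 21.6 toolx [ 0.037 -0.023 -0.999] F [ 0.4 -0.3  0.6] w 76.8 q6 -1.01
shift [  3.9 226.   68.6] turn -19.4
blue 233 [456.7  21.7  18. ]
blue 220 [452.5 186.4  18. ]
blue 239 [333.2 295.5  18. ]
green 299 [430.6  52.   18. ]
green 297 [421.4 159.4  18. ]
green 309 [371.  282.3  18. ]
```

```bash

python3 -m creep '[[0.1,0,38,12,-7],[0.1,0,76,24,-14],[0.1,0,114,36,-19],[0.1,0,152,48,-19],[0.1,0,190,60,-19],[0.1,0,226,69,-19],[0.1,0,226,69,-19]]' 30
cat > m.py <<'E'
from h import *
def spring(c,z=18,box=None):
    """centre, sky direction of each spring canvas seen"""
    B=c.mask((88,50,80),(115,255,255)); G=c.mask((36,90,60),(75,255,255))
    m=cv2.morphologyEx(B|G,cv2.MORPH_CLOSE,np.ones((15,15)))
    for ce,s_,b in blobs(m,1500):
        q=cv2.minAreaRect(cv2.findContours(b,0,2)[0][0]); P=c.ray(cv2.boxPoints(q),z)
        mb=[c.ray(np.argwhere((k>0)&(b>0)).mean(0)[::-1],z)[0] if ((k>0)&(b>0)).any() else None for k in (B,G)]
        if mb[0] is None or mb[1] is None: continue
        d=mb[0]-mb[1]; print('px',s_[:4],'ctr',P.mean(0).round(1)[:2],'sides',np.linalg.norm(np.diff(P,axis=0),axis=1).round(0)[:2],'edges deg',np.degrees(np.arctan2(*(P[1]-P[0])[1::-1])).round(1),'sky deg',np.degrees(np.arctan2(d[1],d[0])).round(1))
E
python3 - <<'E'
from m import *
st();c=Cam('wrist','w9'); spring(c); go((443,39.3,19),41)
E
```

```text
time_s: 16.62
ee_pos: [429.7, 46.5, 201.3]
ee_rot: [-1.261, 1.536, -0.546]
contact_force: [0.6, 0.1, -0.5]
gripper_width: 76.7
t 16.62 tcp [429.7  46.5 201.3] jaw 41.0 toolx [ 0.03  -0.018 -0.999] F [ 0.6  0.1 -0.5] w 76.7 q6 -0.85
px [381  64 104  69] ctr [436.  174.8] sides [83. 50.] edges deg 43.3 sky deg 42.1
px [300 179  57  88] ctr [442.7  39.7] sides [48. 82.] edges deg 43.5 sky deg -48.0
shift [182.8  -4.9   3.8] turn -0.0
```

```bash

python3 -m creep '[[0.1,30,-5,4,-2],[0.1,70,-5,4,-2],[0.1,110,-5,4,-2],[0.1,145,-5,4,-2],[0.1,170,-5,4,-2],[0.1,183,-5,4,-2],[0.1,183,-5,4,-2],[0.1,183,-5,4,-2]]' 30
python3 - <<'E'
from m import *
st();go((442.8,39.5,19),43)
E
```

```text
time_s: 17.33
ee_pos: [443.1, 38.4, 18.1]
ee_rot: [-1.333, 1.535, -0.585]
contact_force: [-0.2, 0.5, 0.4]
gripper_width: 76.7
t 17.33 tcp [443.1  38.4  18.1] jaw 42.9 toolx [ 0.03  -0.02  -0.999] F [-0.2  0.5  0.4] w 76.7 q6 -0.86
shift [-0.9  1.   0.5] turn -0.1
```

```bash

python3 -m creep '[[0.6,0,0,0,0],[0.6,0,0,0,0],[0.6,0,0,0,0],[0.6,0,0,0,0],[0.6,-30,0,0,0],[0.6,-70,0,0,-7],[0.6,-110,0,0,-14],[0.6,-140,0,0,-21]]' 40
python3 - <<'E'
from m import *
st()
o=np.array([562.5,134]);u=np.array([.9807,.1954]);v=np.array([-.1954,.9807])
p=o+42*u-84*v; print(p); go((*p,145),101.3)
E
```

```text
time_s: 18.0
ee_pos: [439.0, 41.4, 161.0]
ee_rot: [-1.671, 1.533, -0.551]
contact_force: [1.7, -1.2, -0.9]
gripper_width: 53.8
t 18.0 tcp [439.   41.4 161. ] jaw 64.2 toolx [ 0.033 -0.02  -0.999] F [ 1.7 -1.2 -0.9] w 53.8 q6 -1.25
[620.103  59.828]
shift [  21.5 -154.3   95.6] turn -37.1
```

```bash

python3 -m creep '[[0.6,0,-25,16,-7],[0.6,0,-55,34,-14],[0.6,0,-85,52,-21],[0.6,5,-115,71,-28],[0.6,12,-140,87,-35],[0.6,20,-154,96,-37],[0.6,20,-154,96,-37],[0.6,20,-154,96,-37]]'
python3 - <<'E'
from m import *
st();c=Cam('wrist','w10'); go((620,60,95),101.3)
# lip line ends guess from light-wood mask omitted
E
```

```text
time_s: 18.67
ee_pos: [619.5, 60.6, 146.2]
ee_rot: [-2.334, 1.534, -0.569]
contact_force: [0.2, -0.0, -1.7]
gripper_width: 53.8
t 18.67 tcp [619.5  60.6 146.2] jaw 101.1 toolx [ 0.031 -0.02  -0.999] F [ 0.2 -0.  -1.7] w 53.8 q6 -1.83
shift [51.4 -0.   0.4] turn -0.2
```

View pics/w10.png

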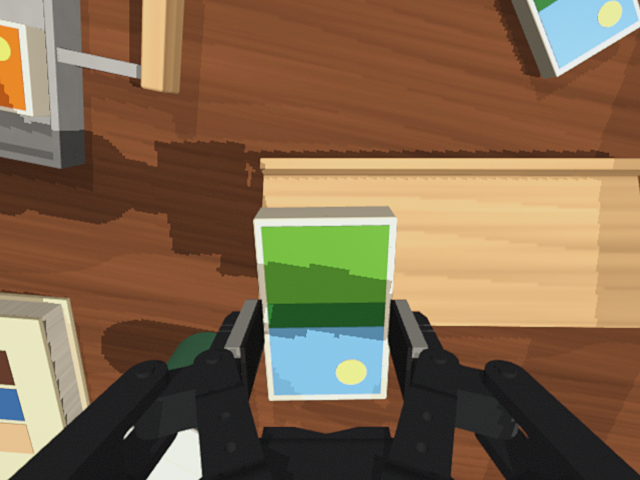

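```bash
python3 - <<'E'
from m import *
c=Cam('wrist')
P=c.ray([[261,159],[638,159],[264,175],[638,173]],26)
print(P.round(1).tolist())
u=np.array([.9807,.1954]);v=np.array([-.1954,.9807]);o=np.array([562.5,134])
for p in P: print((p[:2]-o)@u,(p[:2]-o)@v)
# lower board end just inside lip
p=c.ray([[600,326]],67)[0]; print((p[:2]-o)@u)
E
```

```text
[[575.3, 4.0, 26.0], [524.9, 253.9, 26.0], [585.8, 7.6, 26.0], [533.5, 258.3, 26.0]]
-12.879161102430361 -129.9520832589723
-13.498767582402706 124.89929299059968
-1.873917823188286 -128.5271084741657
-4.128040362410079 127.6087036951157
90.80843549594691
```

```bash

python3 -m creep '[[0.6,35,0,0,0],[0.6,58,0,0,0],[0.6,66,0,0,0],[0.6,74,0,0,0],[0.6,80,0,0,0],[0.6,84,1,0,0],[0.6,88,2,0,0],[0.6,90,2,0,0]]' 22
python3 - <<'E'
from m import *
st();c=Cam('wrist','w11')
E
```

```text
time_s: 19.43
ee_pos: [614.9, 58.2, 57.7]
ee_rot: [-2.48, 1.54, -0.714]
contact_force: [-7.5, -1.0, 6.7]
gripper_width: 53.9
t 19.43 tcp [614.9  58.2  57.7] jaw 101.2 toolx [ 0.023 -0.02  -1.   ] F [-7.5 -1.   6.7] w 53.9 q6 -1.82
```

View pics/w11.png

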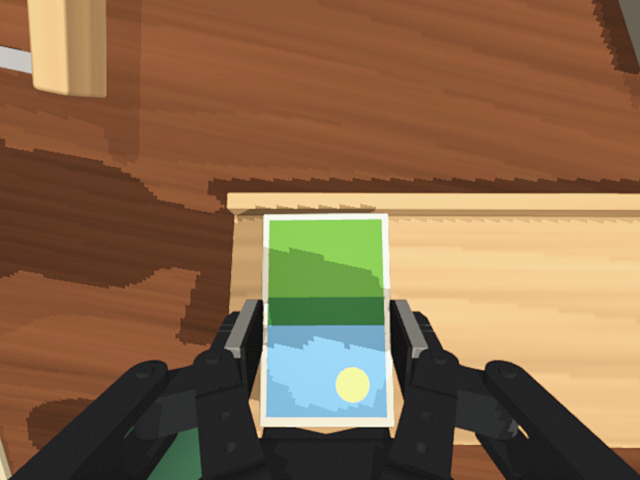

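```bash

python3 -m creep '[[0.6,2,2,0,0],[0.6,3,5,0,0],[0.6,5,8,0,0],[0.6,6,9,0,0],[0.6,6,9,0,0]]' 22
python3 - <<'E'
from m import *
st()
E
python3 -m creep '[[0.25,0,0,0,0],[0.25,0,0,0,0],[0.25,-5,0,0,0],[0.25,-35,0,0,0],[0.2,-75,0,0,7],[0.1,-115,0,0,14],[0.1,-130,0,0,21],[0.1,-130,0,0,28]]'
python3 - <<'E'
from m import *
st();c=Cam('wrist','w12'); spring(c); go((436,174,180),-47)
E
```

```text
time_s: 19.9
ee_pos: [611.8, 57.1, 56.7]
ee_rot: [-2.228, 1.528, -0.464]
contact_force: [2.7, 4.3, 13.5]
gripper_width: 53.8
t 19.9 tcp [611.8  57.1  56.7] jaw 101.0 toolx [ 0.038 -0.019 -0.999] F [ 2.7  4.3 13.5] w 53.8 q6 -1.83
time_s: 20.57
ee_pos: [609.0, 59.4, 191.9]
ee_rot: [-1.67, 1.52, -0.401]
contact_force: [0.4, 0.2, -0.7]
gripper_width: 76.8
t 20.57 tcp [609.   59.4 191.9] jaw 72.7 toolx [ 0.047 -0.02  -0.999] F [ 0.4  0.2 -0.7] w 76.8 q6 -1.34
px [278 163  97 120] ctr [623.   53.7] sides [54. 94.] edges deg 98.6 sky deg 5.2
shift [  0.  198.3  57.7] turn -60.5
```

```bash

python3 -m creep '[[0.1,0,30,9,-7],[0.1,0,60,18,-14],[0.1,0,90,27,-21],[0.1,0,120,36,-28],[0.1,0,150,45,-35],[0.1,0,180,54,-42],[0.1,0,198,58,-49],[0.1,0,198,58,-56]]' 40
python3 - <<'E'
from m import *
st();c=Cam('wrist','w13'); spring(c); go((436,174.5,19),132.5)
E
```

```text
time_s: 21.28
ee_pos: [429.8, 175.2, 178.7]
ee_rot: [-2.802, 1.531, -0.548]
contact_force: [-0.9, 0.1, 0.4]
gripper_width: 76.8
t 21.28 tcp [429.8 175.2 178.7] jaw 129.2 toolx [ 0.034 -0.021 -0.999] F [-0.9  0.1  0.4] w 76.8 q6 -2.07
px [293 173  65  97] ctr [435.6 173.7] sides [49. 82.] edges deg 133.6 sky deg 41.9
px [438 186 115  95] ctr [352.9 288.4] sides [82. 49.] edges deg 160.5 sky deg 160.7
px [ 29 247 111 115] ctr [647.3  48.5] sides [129.  54.] edges deg -178.8 sky deg 0.5
shift [160.1  -0.    3.9] turn -3.2
```

```bash

python3 -m creep '[[0.1,30,0,3,-4],[0.1,70,0,3,-4],[0.1,105,0,3,-4],[0.1,135,0,3,-4],[0.1,153,0,3,-4],[0.1,160,0,3,-4],[0.1,160,0,3,-4],[0.1,160,0,3,-4]]'
python3 - <<'E'
from m import *
st();go((435.6,173.7,19),133)
E
python3 -m creep '[[0.6,0,0,0,0],[0.6,0,0,0,0],[0.6,0,0,0,0],[0.6,0,0,0,0],[0.6,-30,0,0,0],[0.6,-70,0,0,7],[0.6,-110,0,0,14],[0.6,-140,0,0,21]]' 40
python3 - <<'E'
from m import *
st()
o=np.array([562.5,134]);u=np.array([.9807,.1954]);v=np.array([-.1954,.9807])
p=o+42*u-0*v; print(p); go((*p,145),101.3)
E
```

```text
time_s: 22.0
ee_pos: [436.6, 173.6, 19.1]
ee_rot: [-2.838, 1.529, -0.511]
contact_force: [0.1, -0.1, 0.5]
gripper_width: 77.0
t 22.0 tcp [436.6 173.6  19.1] jaw 133.3 toolx [ 0.037 -0.021 -0.999] F [ 0.1 -0.1  0.5] w 77.0 q6 -2.11
shift [0.1 0.7 0.8] turn 0.3
time_s: 22.67
ee_pos: [431.9, 176.8, 162.9]
ee_rot: [-2.402, 1.525, -0.447]
contact_force: [0.9, 0.2, -0.8]
gripper_width: 33.7
t 22.67 tcp [431.9 176.8 162.9] jaw 112.0 toolx [ 0.041 -0.02  -0.999] F [ 0.9  0.2 -0.8] w 33.7 q6 -1.76
[603.6894 142.2068]
shift [  25.6 -145.7  -95.6] turn 10.7
```

```bash

python3 - <<'E'
from m import *
c=Cam('wrist','w14'); spring(c); spring(Cam('top'))
E
```

```text
px [446 120 127 123] ctr [353.9 289.3] sides [82. 49.] edges deg 161.8 sky deg 160.7
px [259 168  98 112] ctr [443.5 161.6] sides [49. 82.] edges deg 137.1 sky deg 45.0
px [ 77 314  85 105] ctr [651.3  45.1] sides [137.  52.] edges deg 177.3 sky deg -8.3
```

View pics/w14.png

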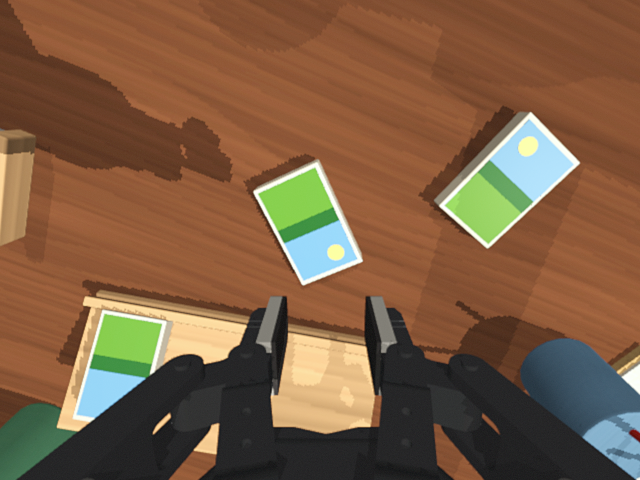

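```bash

python3 - <<'E'
from m import *
go((443.5,161.6,16),136.5)
E
python3 -m creep '[[0.1,0,0,0,-7],[0.1,0,-5,-10,-14],[0.1,20,-5,-17,-21],[0.1,40,-5,-17,-25],[0.1,60,-5,-17,-25],[0.1,60,-5,-17,-25]]'
python3 - <<'E'
from m import *
st();c=Cam('wrist'); spring(c);go((443.5,161.6,17),136.5)
E
```

```text
shift [149.4   3.7 -12.6] turn -24.3
time_s: 23.27
ee_pos: [446.5, 161.8, 103.3]
ee_rot: [-2.805, 1.523, -0.409]
contact_force: [-0.3, -0.0, -0.6]
gripper_width: 76.9
t 23.27 tcp [446.5 161.8 103.3] jaw 137.2 toolx [ 0.044 -0.019 -0.999] F [-0.3 -0.  -0.6] w 76.9 q6 -2.23
px [297 183  81 122] ctr [442.4 161.6] sides [83. 48.] edges deg -135.7 sky deg 44.9
px [  0 240 100 159] ctr [653.7  48.5] sides [139.  56.] edges deg -179.0 sky deg 16.0
px [494 241 146 107] ctr [351.5 290.5] sides [84. 51.] edges deg 161.8 sky deg 160.9
shift [87.3  4.3  6.4] turn 0.7
```

```bash

python3 -m creep '[[0.1,30,5,7,2],[0.1,60,5,7,2],[0.1,80,5,7,2],[0.1,87,5,7,2],[0.1,87,5,7,2],[0.6,87,5,7,2],[0.6,87,5,7,2],[0.6,87,5,7,2]]' 60
python3 - <<'E'
from m import *
st()
E
python3 -m creep '[[0.6,0,0,0,0],[0.6,0,0,0,0],[0.6,0,0,0,0],[0.6,-20,0,0,0],[0.6,-50,0,0,0],[0.6,-80,0,0,7],[0.6,-110,0,0,14],[0.6,-140,0,0,21]]' 60
python3 - <<'E'
from m import *
st()
o=np.array([562.5,134]);u=np.array([.9807,.1954]);v=np.array([-.1954,.9807])
p=o+42*u-0*v; print(p); go((*p,145),101.3)
E
```

```text
time_s: 23.98
ee_pos: [443.3, 161.9, 19.3]
ee_rot: [-2.722, 1.519, -0.361]
contact_force: [-1.5, 2.2, 5.3]
gripper_width: 53.1
t 23.98 tcp [443.3 161.9  19.3] jaw 135.3 toolx [ 0.049 -0.018 -0.999] F [-1.5  2.2  5.3] w 53.1 q6 -2.17
time_s: 24.65
ee_pos: [435.8, 164.4, 160.5]
ee_rot: [-2.355, 1.519, -0.366]
contact_force: [0.9, -0.1, -0.9]
gripper_width: 52.5
t 24.65 tcp [435.8 164.4 160.5] jaw 113.9 toolx [ 0.048 -0.018 -0.999] F [ 0.9 -0.1 -0.9] w 52.5 q6 -1.83
[603.6894 142.2068]
shift [  24.  -143.7  -87.6] turn 12.6
```

```bash

python3 -m creep '[[0.6,0,-28,-17,6],[0.6,0,-57,-34,12],[0.6,0,-86,-52,12],[0.6,8,-115,-70,12],[0.6,16,-144,-88,12],[0.6,22,-144,-88,12],[0.6,22,-144,-88,12]]'
python3 - <<'E'
from m import *
st();go((603.7,142.2,60),101.5); c=Cam('wrist','w15'); print(c.px([[603.7,142.2,140]]))
E
```

```text
time_s: 25.23
ee_pos: [604.7, 141.3, 145.6]
ee_rot: [-2.158, 1.521, -0.38]
contact_force: [-0.3, 0.7, 0.2]
gripper_width: 52.7
t 25.23 tcp [604.7 141.3 145.6] jaw 101.8 toolx [ 0.047 -0.019 -0.999] F [-0.3  0.7  0.2] w 52.7 q6 -1.7
shift [85.5  4.4  3.5] turn 0.3
[[327.31596222 314.96268482]]
```

```bash

python3 -m creep '[[0.6,35,2,1,0],[0.6,58,3,2,0],[0.6,66,3,3,0],[0.6,74,4,3,0],[0.6,80,4,3,0],[0.6,84,5,3,0],[0.6,88,6,3,0],[0.6,90,6,3,0]]' 22
python3 - <<'E'
from m import *
st()
E
python3 -m creep '[[0.6,2,2,0,0],[0.6,3,5,0,0],[0.6,5,8,0,0],[0.6,6,9,0,0],[0.6,6,9,0,0]]' 22
python3 - <<'E'
from m import *
st(); c=Cam('wrist','w16'); print(cv2.cvtColor(c.im,cv2.COLOR_RGB2GRAY).shape); spring(c)
E
```

```text
time_s: 25.95
ee_pos: [595.9, 142.5, 56.6]
ee_rot: [-2.241, 1.53, -0.462]
contact_force: [-6.0, 0.1, 6.0]
gripper_width: 53.1
t 25.95 tcp [595.9 142.5  56.6] jaw 101.9 toolx [ 0.037 -0.018 -0.999] F [-6.   0.1  6. ] w 53.1 q6 -1.69
time_s: 26.37
ee_pos: [593.4, 142.5, 55.8]
ee_rot: [-2.057, 1.515, -0.278]
contact_force: [1.8, 4.5, 13.6]
gripper_width: 52.4
t 26.37 tcp [593.4 142.5  55.8] jaw 101.9 toolx [ 0.053 -0.015 -0.998] F [ 1.8  4.5 13.6] w 52.4 q6 -1.7
(480, 640)
px [ 60 219 131 193] ctr [645.5  38.2] sides [136.  57.] edges deg 173.7 sky deg -9.9
px [267 224 119 196] ctr [624.3 148.7] sides [ 58. 126.] edges deg 102.4 sky deg 10.7
```

```bash

python3 -m creep '[[0.25,0,0,0,0],[0.25,0,0,0,0],[0.25,-5,0,0,0],[0.25,-35,0,0,0],[0.2,-75,0,0,7],[0.1,-115,0,0,14],[0.1,-130,0,0,21],[0.1,-130,0,0,28]]' 60
python3 - <<'E'
from m import *
st();go((352.5,289,160),70.7)
E
```

```text
time_s: 27.08
ee_pos: [588.2, 144.8, 190.6]
ee_rot: [-1.523, 1.508, -0.239]
contact_force: [0.3, 0.2, 0.8]
gripper_width: 77.1
t 27.08 tcp [588.2 144.8 190.6] jaw 73.6 toolx [ 0.061 -0.015 -0.998] F [0.3 0.2 0.8] w 77.1 q6 -1.21
shift [ 14.  268.3  71.6] turn 2.9
```

```bash

python3 -m creep '[[0.1,0,36,9,3],[0.1,0,73,18,3],[0.1,0,110,27,3],[0.1,0,147,36,3],[0.1,0,184,47,3],[0.1,5,221,58,3],[0.1,10,255,68,3],[0.1,14,268,72,3]]' 60
python3 - <<'E'
from m import *
st();c=Cam('wrist','w17'); spring(c);go((352.5,289,16),70.7); spring(Cam('top'))
E
```

```text
time_s: 27.75
ee_pos: [346.6, 289.3, 159.1]
ee_rot: [-1.545, 1.513, -0.31]
contact_force: [0.5, -0.5, -0.3]
gripper_width: 76.7
t 27.75 tcp [346.6 289.3 159.1] jaw 70.7 toolx [ 0.055 -0.018 -0.998] F [ 0.5 -0.5 -0.3] w 76.7 q6 -0.72
px [294 175  66  99] ctr [353.3 289.5] sides [49. 82.] edges deg 72.5 sky deg 161.0
shift [142.6   1.5   1.7] turn 0.1
```

```bash

python3 -m creep '[[0.1,35,1,2,-1],[0.1,75,1,2,-1],[0.1,110,1,2,-1],[0.1,132,1,2,-1],[0.1,141,1,2,-1],[0.1,141,1,2,-1],[0.6,141,1,2,-1],[0.6,141,1,2,-1]]' 60
python3 -m creep '[[0.6,0,0,0,0],[0.6,0,0,0,0],[0.6,0,0,0,0],[0.6,-20,0,0,0],[0.6,-50,0,0,7],[0.6,-85,0,0,14],[0.6,-120,0,0,21],[0.6,-145,0,0,28]]' 60
python3 - <<'E'
from m import *
st()
o=np.array([562.5,134]);u=np.array([.9807,.1954]);v=np.array([-.1954,.9807])
p=o+42*u+83*v; print(p); go((*p,145),101.3)
E
```

```text
time_s: 28.52
ee_pos: [357.0, 289.1, 19.5]
ee_rot: [-1.533, 1.511, -0.28]
contact_force: [-3.8, -1.5, 32.2]
gripper_width: 54.2
time_s: 29.18
ee_pos: [348.7, 291.8, 167.2]
ee_rot: [-1.003, 1.509, -0.244]
contact_force: [0.9, 0.6, -1.0]
gripper_width: 52.5
t 29.18 tcp [348.7 291.8 167.2] jaw 43.5 toolx [ 0.06  -0.015 -0.998] F [ 0.9  0.6 -1. ] w 52.5 q6 -0.24
[587.4712 223.6049]
shift [  37.6 -212.1  125.4] turn -57.8
```

```bash

python3 -m creep '[[0.6,0,-30,18,7],[0.6,0,-60,36,14],[0.6,0,-90,54,21],[0.6,0,-120,72,28],[0.6,0,-150,90,35],[0.6,0,-180,108,42],[0.6,0,-205,121,49],[0.6,0,-212,125,56]]'
python3 - <<'E'
from m import *
st();go((587.5,223.6,150),101.3)
E
python3 -m creep '[[0.6,0,0,0,7],[0.6,0,0,0,14],[0.6,0,0,0,21],[0.6,0,0,0,28],[0.6,0,0,0,35],[0.6,0,0,0,42],[0.6,0,0,0,49],[0.6,0,0,0,56]]'
python3 - <<'E'
from m import *
st();go((587.5,223.6,145),101.3)
E
```

```text
time_s: 29.85
ee_pos: [590.1, 222.3, 183.7]
ee_rot: [0.01, 1.502, -0.218]
contact_force: [0.1, 0.9, -0.6]
gripper_width: 52.6
t 29.85 tcp [590.1 222.3 183.7] jaw -13.0 toolx [ 0.067 -0.015 -0.998] F [ 0.1  0.9 -0.6] w 52.6 q6 0.44
shift [33.4  0.7 -5.1] turn 65.7
time_s: 30.52
ee_pos: [589.5, 222.3, 184.0]
ee_rot: [0.992, 1.502, -0.218]
contact_force: [0.9, -0.4, -0.7]
gripper_width: 52.5
t 30.52 tcp [589.5 222.3 184. ] jaw -69.4 toolx [ 0.067 -0.015 -0.998] F [ 0.9 -0.4 -0.7] w 52.5 q6 1.42
shift [38.8 -3.7 -3.4] turn 9.3
```

```bash

python3 -m creep '[[0.6,10,-2,-2,5],[0.6,25,-3,-3,9],[0.6,38,-4,-3,9],[0.6,38,-4,-3,9],[0.6,38,-4,-3,9]]'
python3 - <<'E'
from m import *
st();c=Cam('wrist','w18');spring(c,145);go((587.5,223.6,55),101.3)
P=c.px([[562.5,134,14]]) ; print(P)
E
```

```text
time_s: 30.93
ee_pos: [586.4, 223.0, 145.4]
ee_rot: [1.138, 1.504, -0.23]
contact_force: [0.2, 0.0, -0.6]
gripper_width: 52.2
t 30.93 tcp [586.4 223.  145.4] jaw -78.4 toolx [ 0.065 -0.015 -0.998] F [ 0.2  0.  -0.6] w 52.2 q6 1.59
px [261 222 233 168] ctr [595.9 202.4] sides [92. 78.] edges deg -78.0 sky deg 8.0
px [507 226 133  79] ctr [632.2 131.7] sides [56. 28.] edges deg -25.7 sky deg -18.5
shift [91.  -5.4 -2.9] turn 0.3
[[423.26287113 290.38522156]]
```

```bash

python3 -m creep '[[0.6,35,-1,-1,0],[0.6,58,-2,-2,0],[0.6,66,-3,-2,0],[0.6,74,-4,-3,0],[0.6,80,-5,-3,0],[0.6,84,-6,-3,0],[0.6,88,-7,-3,0],[0.6,90,-8,-3,0]]' 22
python3 - <<'E'
from m import *
st()
E
python3 -m creep '[[0.6,2,-2,0,0],[0.6,3,-5,0,0],[0.6,5,-8,0,0],[0.6,6,-9,0,0],[0.6,6,-9,0,0]]' 22
python3 - <<'E'
from m import *
st(); c=Cam('wrist','w19')
E
```

```text
time_s: 31.65
ee_pos: [586.2, 223.4, 59.5]
ee_rot: [1.17, 1.498, -0.198]
contact_force: [-7.8, -5.1, 28.2]
gripper_width: 52.6
t 31.65 tcp [586.2 223.4  59.5] jaw -78.4 toolx [ 0.071 -0.014 -0.997] F [-7.8 -5.1 28.2] w 52.6 q6 1.6
time_s: 32.07
ee_pos: [582.3, 222.5, 57.1]
ee_rot: [1.225, 1.487, -0.142]
contact_force: [-0.9, -1.0, 10.9]
gripper_width: 52.7
t 32.07 tcp [582.3 222.5  57.1] jaw -78.4 toolx [ 0.082 -0.012 -0.997] F [-0.9 -1.  10.9] w 52.7 q6 1.6
```

View pics/w19.png

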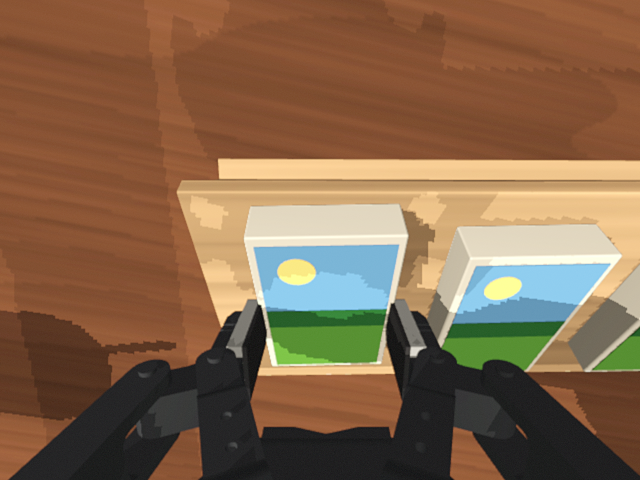

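```bash

python3 -m creep '[[0.6,1,-3,0,0],[0.6,2,-6,0,0],[0.6,3,-9,0,0],[0.6,4,-12,0,0],[0.6,4,-12,0,0]]' 40
python3 - <<'E'
from m import *
st(); c=Cam('wrist','w20')
B=c.mask((88,50,80),(115,255,255))
for ce,s_,b in blobs(B,800): print(s_[:4],ce.round(1))
E
```

```text
time_s: 32.53
ee_pos: [573.0, 220.6, 54.1]
ee_rot: [1.25, 1.482, -0.118]
contact_force: [0.3, -0.3, 8.2]
gripper_width: 52.6
t 32.53 tcp [573.  220.6  54.1] jaw -78.4 toolx [ 0.088 -0.01  -0.996] F [ 0.3 -0.3  8.2] w 52.6 q6 1.6
[255 240 143  71] [329.1 274.7]
[457 240 165  67] [536.2 272.5]
```

```bash

python3 -m creep '[[0.6,1,-2,0,0],[0.6,1,-4,0,0],[0.6,2,-6,0,0],[0.6,2,-6,0,0]]' 40
python3 - <<'E'
from m import *
st(); c=Cam('wrist','w21')
B=c.mask((88,50,80),(115,255,255))
for ce,s_,b in blobs(B,800): print(s_[:4],ce.round(1))
E
```

```text
time_s: 32.92
ee_pos: [572.9, 220.4, 54.0]
ee_rot: [1.295, 1.47, -0.074]
contact_force: [5.8, 2.3, 6.4]
gripper_width: 52.5
t 32.92 tcp [572.9 220.4  54. ] jaw -78.5 toolx [ 0.101 -0.007 -0.995] F [5.8 2.3 6.4] w 52.5 q6 1.6
[255 239 143  72] [329.2 273.9]
[457 239 164  67] [535.6 271.6]
```

```bash

python3 -m creep '[[0.25,0,0,0,0],[0.25,0,0,0,0],[0.25,-5,0,0,0],[0.25,-35,3,0,0],[0.2,-75,6,0,0],[0.2,-115,9,15,4],[0.2,-155,13,50,8],[0.2,-180,16,85,11]]' 60
python3 - <<'E'
from m import *
st(); c=Cam('wrist','w22'); s=Cam('scene','s22'); go((501,-67,150),90.7)
for cam in (c,s):
    B=cam.mask((88,50,80),(115,255,255))
    for ce,s_,b in blobs(B,150): print(s_[:5],ce.round(1))
E
```

```text
time_s: 33.63
ee_pos: [583.8, 152.9, 230.0]
ee_rot: [1.492, 1.471, -0.068]
contact_force: [1.4, -0.2, -1.0]
gripper_width: 68.3
t 33.63 tcp [583.8 152.9 230. ] jaw -89.4 toolx [ 0.1   -0.007 -0.995] F [ 1.4 -0.2 -1. ] w 68.3 q6 1.65
shift [ 74.8 -97.3 214.6] turn -0.4
[ 405  164   60   47 1852] [434.8 187.1]
[ 299  183   64   46 1799] [333.2 205.8]
[ 205  202   69   43 1750] [242.  223.4]
[   0  278   95  107 4635] [ 31.7 328.4]
[128 121  29  29 542] [143.4 136.6]
[118 173  23  18 224] [129.1 181.7]
[ 94 202  25  20 271] [106.2 211.5]
[135 220  26  22 303] [147.2 230.7]
[283 253  30  18 231] [297.3 260.9]
[316 279  31  21 271] [330.9 288. ]
[350 305  32  23 309] [365.3 315.2]
[ 481  353   52   65 2115] [505.9 384.7]
```

```bash
python3 - <<'E'
from m import *
c=Cam('wrist')
th=np.radians(11.3); U=np.array([np.cos(th)*np.cos(np.pi/6),np.sin(th)*np.cos(np.pi/6),.5]);V=np.array([-np.sin(th),np.cos(th),0]);N=np.cross(U,V)
o=np.array([562.5,134,14])
B=c.mask((88,50,80),(115,255,255)); G=c.mask((36,90,60),(75,255,255)); m=cv2.morphologyEx(B|G,cv2.MORPH_CLOSE,np.ones((7,7)))
for ce,s_,b in blobs(m,1500):
    q=cv2.approxPolyDP(cv2.convexHull(cv2.findContours(b,0,2)[0][0]),8,True)[:,0]
    A=c.ray(q,0); e=c.W[:3,3]; d=A-e; t=((o+18*N-e)@N)/(d@N); P=e+d*t[:,None]-o
    print(s_[:4],[(round(p@U,1),round(p@V,1)) for p in P])
E
```

```text
[469   0 121  71] [(np.float64(176.4), np.float64(-188.0)), (np.float64(161.0), np.float64(-137.8)), (np.float64(166.8), np.float64(-121.3)), (np.float64(184.0), np.float64(-108.5)), (np.float64(206.2), np.float64(-113.4)), (np.float64(201.2), np.float64(-141.6))]
[398 171  59  81] [(np.float64(86.9), np.float64(-108.2)), (np.float64(5.9), np.float64(-108.1)), (np.float64(5.9), np.float64(-60.7)), (np.float64(87.1), np.float64(-59.8))]
[294 190  69  78] [(np.float64(88.2), np.float64(-20.4)), (np.float64(7.8), np.float64(-22.1)), (np.float64(6.4), np.float64(26.0)), (np.float64(86.3), np.float64(28.4))]
[202 209  81  74] [(np.float64(87.4), np.float64(59.8)), (np.float64(6.4), np.float64(58.3)), (np.float64(6.4), np.float64(107.0)), (np.float64(87.1), np.float64(107.4))]
[  0 284  94 108] [(np.float64(33.6), np.float64(250.8)), (np.float64(-9.0), np.float64(262.1)), (np.float64(-29.3), np.float64(280.2)), (np.float64(-106.5), np.float64(441.4)), (np.float64(34.6), np.float64(328.2)), (np.float64(48.4), np.float64(271.3))]
```

```bash

python3 -m creep '[[0.3,0,-16,36,0],[0.4,0,-32,72,0],[0.45,0,-48,108,0],[0.45,10,-64,144,0],[0.45,30,-80,180,0],[0.45,55,-92,215,0],[0.45,75,-97,215,0],[0.45,75,-97,215,0]]' 60
python3 - <<'E'
from m import *
st();go((501,-67,27),90.7); c=Cam('wrist')
m=c.mask((12,60,170),(24,160,255))
for ce,s_,b in blobs(m,600): print(s_[:5],c.ray(ce,40).round(1), c.ray([[s_[0],s_[1]],[s_[0]+s_[2],s_[1]+s_[3]]],40).round(1).tolist())
E
```

```text
time_s: 34.45
ee_pos: [493.0, -65.2, 142.1]
ee_rot: [1.541, 1.481, -0.026]
contact_force: [-0.8, 0.3, 0.0]
gripper_width: 46.9
t 34.45 tcp [493.  -65.2 142.1] jaw -89.8 toolx [ 0.09  -0.002 -0.996] F [-0.8  0.3  0. ] w 46.9 q6 1.15
shift [115.4  -2.4   1.5] turn -0.5
[   0    0  230  181 7502] [[590.6  71.3  40. ]] [[651.0, 130.0, 40.0], [545.0, -1.1, 40.0]]
[ 318  180   21  126 2551] [[503.6 -66.4  40. ]] [[546.0, -59.7, 40.0], [456.1, -74.9, 40.0]]
[ 612  352   28   80 1413] [[ 378.1 -300.4   40. ]] [[420.1, -279.6, 40.0], [349.9, -315.2, 40.0]]
```

```bash

python3 -m creep '[[0.45,35,-1,1,0],[0.45,70,-2,1,0],[0.45,100,-2,1,0],[0.45,115,-2,1,0],[0.45,115,-2,1,0],[0.8,115,-2,1,0],[1,115,-2,1,0],[1,115,-2,1,0]]' 60
python3 - <<'E'
from m import *
st();go((501,-212,27),90.7)
E
```

```text
time_s: 35.17
ee_pos: [504.7, -65.7, 30.9]
ee_rot: [1.521, 1.474, -0.043]
contact_force: [0.6, 2.7, 3.2]
gripper_width: 12.4
t 35.17 tcp [504.7 -65.7  30.9] jaw -89.6 toolx [ 0.096 -0.004 -0.995] F [0.6 2.7 3.2] w 12.4 q6 1.12
shift [  4.2  -5.  146.2] turn -0.3
```

```bash

python3 -m creep '[[1,0,0,12,0],[1,0,0,28,0],[1,0,0,45,0],[1,0,0,62,0],[1,0,0,80,0],[1,0,0,97,0],[1,0,0,114,0],[1,0,0,130,0]]'
python3 -m creep '[[1,0,0,4,0],[1,0,0,8,0],[1,0,0,12,0],[1,0,0,15,0],[1,0,0,17,0],[1,0,0,17,0]]'
python3 - <<'E'
from m import *
st()
E
```

```text
time_s: 35.83
ee_pos: [504.6, -195.3, 32.4]
ee_rot: [1.542, 1.476, -0.022]
contact_force: [0.6, 1.5, -3.9]
gripper_width: 12.7
time_s: 36.33
ee_pos: [504.5, -211.8, 32.4]
ee_rot: [1.548, 1.476, -0.017]
contact_force: [0.5, 1.8, -4.4]
gripper_width: 12.6
t 36.33 tcp [ 504.5 -211.8   32.4] jaw -89.6 toolx [ 0.094 -0.002 -0.996] F [ 0.5  1.8 -4.4] w 12.6 q6 0.84
```

```bash

python3 -m creep '[[1,1,0,1,0],[1,1,0,2,0],[1,1,0,3,0],[1,1,0,4,0],[1,1,0,5,0],[1,1,0,6,0]]'
python3 - <<'E'
from m import *
st()
E
```

```text
time_s: 36.83
ee_pos: [504.5, -212.1, 31.4]
ee_rot: [1.636, 1.478, 0.07]
contact_force: [9.8, 23.5, 1.5]
gripper_width: 12.4
t 36.83 tcp [ 504.5 -212.1   31.4] jaw -89.7 toolx [ 0.092  0.006 -0.996] F [ 9.8 23.5  1.5] w 12.4 q6 0.83
```

```bash

python3 -m creep '[[1,0,0,0,0],[0.6,0,0,0,0],[0.55,0,0,0,0],[0.55,0,0,0,0],[0.55,-40,0,-2,0],[0.5,-80,0,-10,0],[0.4,-120,0,-40,0],[0.3,-180,0,-80,0]]'
python3 - <<'E'
from m import *
st(); c=Cam('wrist','w23'); s=Cam('scene','s23'); t=Cam('top','t23')
m=c.mask((12,60,170),(24,160,255))
for ce,s_,b in blobs(m,600):
    q=cv2.minAreaRect(cv2.findContours(b,0,2)[0][0]); print(s_[:5],c.ray(q[0],40).round(1), c.ray(cv2.boxPoints(q),40)[:,:2].round(1).tolist())
a=cv2.resize(c.im,(400,300)); b=cv2.resize(s.im[90:390,170:450],(400,300)); d=cv2.resize(t.im[150:350,190:510],(400,300)); w=cv2.imread('pics/w22.png')[:,:,::-1]; w=cv2.resize(w,(400,300))
cv2.imwrite('pics/comp.png',np.vstack([np.hstack([a,b]),np.hstack([d,w])])[:,:,::-1])
E
```

```text
time_s: 37.5
ee_pos: [490.5, -155.8, 180.4]
ee_rot: [1.625, 1.478, 0.056]
contact_force: [0.6, -0.2, -0.2]
gripper_width: 59.6
t 37.5 tcp [ 490.5 -155.8  180.4] jaw -89.9 toolx [ 0.093  0.005 -0.996] F [ 0.6 -0.2 -0.2] w 59.6 q6 0.96
[   0    0  131  162 4463] [[617.1  44.9  40. ]] [[656.0, 96.3], [673.6, -0.0], [575.4, -10.2], [554.2, 94.9]]
[ 334    4  136   57 3114] [[ 647.5 -208.2   40. ]] [[637.2, -159.0], [668.5, -163.4], [657.6, -256.5], [625.7, -254.8]]
[ 243   12   74   51 1614] [[ 641.8 -121.1   40. ]] [[656.3, -95.6], [658.8, -145.5], [627.0, -147.3], [624.4, -96.0]]
[  81   14   54  101 1368] [[624.8  -3.5  40. ]] [[652.1, 18.1], [659.0, 2.7], [596.1, -26.3], [588.4, -10.2]]
[    0    26   459   365 80433] [[519.4 -78.6  40. ]] [[648.0, 75.9], [648.5, -246.9], [358.3, -272.1], [355.2, 135.6]]
[  470    30   170   367 42177] [[ 516.6 -333.9   40. ]] [[646.0, -255.5], [646.2, -373.8], [353.5, -432.6], [352.4, -283.3]]
[334  47  95  16 623] [[ 630.4 -193.5   40. ]] [[632.5, -159.6], [636.1, -226.4], [628.3, -227.4], [624.6, -160.2]]
[  0 108  31  48 654] [[576.6  79.1  40. ]] [[559.3, 94.0], [593.2, 87.1], [593.3, 64.7], [559.4, 71.0]]
[ 242  377  169   37 3331] [[ 352.  -155.3   40. ]] [[366.8, -80.9], [371.1, -228.6], [336.9, -231.1], [332.3, -79.7]]
[248 416 126  17 886] [[ 322.5 -141.5   40. ]] [[329.2, -84.8], [332.0, -197.8], [315.8, -198.6], [312.9, -84.2]]
```

View pics/comp.png

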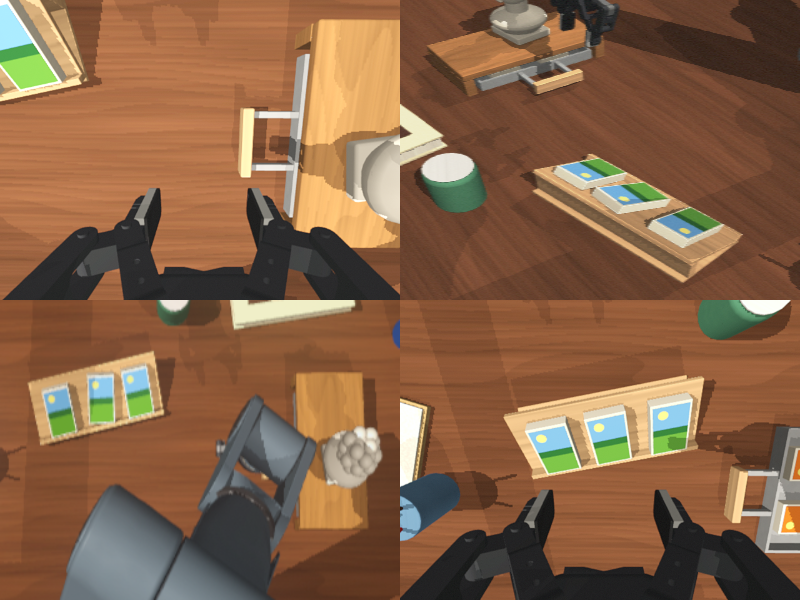

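```bash
python3 - <<'E'
from m import *
c=Cam('wrist'); g=c.im.astype(int)
print('bar',c.ray([[386,174],[405,174],[382,283],[400,283]],40).round(1).tolist())
for row in (150,190,230,270):
    print(row,[ (x,c.im[row,x].tolist()) for x in range(376,412,4)])
print('roof edge px at', [x for x in range(440,540)][:1]); print(np.abs(np.diff(g[200,420:540].sum(1))).round().tolist())
go((540,130,200),101.3)
E
python3 -m creep '[[0.2,0,4,-40,0],[0.2,0,8,-80,0],[0.2,0,15,-120,0],[0.2,0,22,-160,0],[0.2,0,30,-200,0],[0.2,0,40,-240,0],[0.2,0,45,-280,-6],[0.2,0,45,-285,-11]]'
python3 - <<'E'
from m import *
st(); c=Cam('wrist','w24')
th=np.radians(11.3); U=np.array([np.cos(th)*np.cos(np.pi/6),np.sin(th)*np.cos(np.pi/6),.5]);V=np.array([-np.sin(th),np.cos(th),0]);N=np.cross(U,V)
o=np.array([562.5,134,14])
B=c.mask((88,50,80),(115,255,255)); G=c.mask((36,90,60),(75,255,255)); m=cv2.morphologyEx(B|G,cv2.MORPH_CLOSE,np.ones((7,7)))
for ce,s_,b in blobs(m,1500):
    q=cv2.approxPolyDP(cv2.convexHull(cv2.findContours(b,0,2)[0][0]),8,True)[:,0]
    A=c.ray(q,0); e=c.W[:3,3]; d=A-e; t=((o+18*N-e)@N)/(d@N); P=e+d*t[:,None]-o
    print(s_[:4],[(float(round(p@U,1)),float(round(p@V,1))) for p in P])
E
```

```text
bar [[548.3, -200.5, 40.0], [548.4, -215.1, 40.0], [459.6, -201.2, 40.0], [459.7, -216.1, 40.0]]
150 [(376, [158, 100, 64]), (380, [159, 100, 64]), (384, [159, 102, 66]), (388, [160, 102, 66]), (392, [167, 107, 69]), (396, [174, 111, 72]), (400, [173, 110, 72]), (404, [173, 110, 71]), (408, [172, 111, 71])]
190 [(376, [165, 104, 67]), (380, [166, 105, 67]), (384, [199, 158, 109]), (388, [213, 170, 119]), (392, [255, 245, 185]), (396, [255, 244, 186]), (400, [255, 249, 189]), (404, [255, 253, 193]), (408, [174, 172, 166])]
230 [(376, [171, 107, 70]), (380, [170, 107, 70]), (384, [218, 179, 125]), (388, [255, 245, 187]), (392, [255, 245, 187]), (396, [255, 246, 188]), (400, [255, 252, 193]), (404, [203, 159, 108]), (408, [129, 82, 52])]
270 [(376, [182, 119, 76]), (380, [199, 152, 102]), (384, [212, 170, 119]), (388, [255, 248, 189]), (392, [255, 245, 186]), (396, [255, 250, 189]), (400, [255, 242, 182]), (404, [180, 178, 173]), (408, [182, 180, 174])]
roof edge px at [440]
[1, 5, 2, 4, 2, 6, 92, 22, 0, 2, 3, 2, 0, 2, 4, 1, 0, 0, 2, 2, 1, 3, 1, 2, 2, 1, 27, 11, 6, 3, 1, 3, 2, 3, 1, 4, 
[... 159 characters left out ...]
4, 2, 0, 5, 8, 9, 12, 3, 2, 4, 1, 2, 2, 1, 2, 5, 7, 10, 2, 4, 2, 5, 4, 1, 10, 3, 4, 1, 0, 1, 3, 5, 2, 28, 10, 2]
shift [ -13.8   52.  -285.2] turn -11.0
time_s: 38.37
ee_pos: [535.3, 134.4, 184.0]
ee_rot: [1.426, 1.475, 0.061]
contact_force: [0.5, 0.5, -0.5]
gripper_width: 67.8
t 38.37 tcp [535.3 134.4 184. ] jaw -78.2 toolx [ 0.095  0.006 -0.995] F [ 0.5  0.5 -0.5] w 67.8 q6 1.41
[535   0 105  29] [(156.2, -162.7), (142.5, -136.8), (144.3, -120.6), (155.0, -106.5)]
[301 108  89 107] [(94.6, 10.8), (86.4, -36.6), (6.7, -23.6), (14.5, 24.4)]
[171 118  89  97] [(87.3, 59.1), (5.9, 58.9), (5.4, 106.9), (86.7, 107.9)]
[404 121  92  95] [(87.2, -107.6), (6.5, -108.4), (6.1, -59.8), (86.6, -59.4)]
```

```bash
python3 - <<'E'
from m import *
go((601.5,137.7,100),101.3)
E
python3 -m creep '[[0.2,0,35,0,0],[0.2,15,58,-9,0],[0.2,40,58,-9,0],[0.2,70,58,-9,0],[0.2,78,58,-9,0],[0.2,78,58,-9,0],[0.2,78,58,-9,0]]' 20
python3 - <<'E'
from m import *
st();go((601.5,137.7,56),101.3)
E
```

```text
shift [89.6 58.3  7.9] turn 0.6
time_s: 39.0
ee_pos: [596.3, 152.8, 110.3]
ee_rot: [1.409, 1.479, 0.045]
contact_force: [0.4, -0.5, -0.2]
gripper_width: 68.4
t 39.0 tcp [596.3 152.8 110.3] jaw -78.2 toolx [ 0.092  0.004 -0.996] F [ 0.4 -0.5 -0.2] w 68.4 q6 1.44
shift [54.5 -2.9 15. ] turn 0.5
```

```bash

python3 -m creep '[[0.2,0,-1,15,0],[0.2,0,-1,15,0],[0.2,0,-1,15,0],[0.2,20,-2,15,0],[0.2,40,-3,15,0],[0.2,52,-3,15,0],[0.2,52,-3,15,0],[0.2,52,-3,15,0]]' 20
python3 - <<'E'
from m import *
st();go((601.5,137.7,56),101.3)
E
```

```text
time_s: 39.67
ee_pos: [601.0, 138.0, 58.5]
ee_rot: [1.411, 1.48, 0.047]
contact_force: [-0.4, -0.3, 0.5]
gripper_width: 68.1
t 39.67 tcp [601.  138.   58.5] jaw -78.2 toolx [ 0.091  0.004 -0.996] F [-0.4 -0.3  0.5] w 68.1 q6 1.41
shift [2.5 0.2 0.4] turn 0.5
```

```bash

python3 -m creep '[[0.5,0,0,0,0],[0.6,0,0,0,0],[0.6,0,0,0,0],[0.6,0,0,0,0],[0.6,0,0,0,0],[0.6,1,-2,-1,0],[0.6,2,-4,-2,0],[0.6,3,-6,-3,0]]' 30
python3 -m creep '[[0.6,1,-2,0,0],[0.6,2,-4,0,0],[0.6,3,-6,0,0],[0.6,3,-8,0,0],[0.6,3,-8,0,0]]' 30
python3 - <<'E'
from m import *
st();
E
```

```text
time_s: 40.33
ee_pos: [601.3, 138.5, 59.6]
ee_rot: [1.389, 1.464, 0.026]
contact_force: [3.6, -6.9, 19.4]
gripper_width: 54.2
time_s: 40.75
ee_pos: [601.2, 137.7, 59.6]
ee_rot: [1.398, 1.446, 0.035]
contact_force: [5.8, 1.3, 10.1]
gripper_width: 54.2
t 40.75 tcp [601.2 137.7  59.6] jaw -78.2 toolx [ 0.124  0.004 -0.992] F [ 5.8  1.3 10.1] w 54.2 q6 1.41
```

```bash

python3 -m creep '[[0.2,0,0,0,0],[0.2,0,0,0,0],[0.2,-10,0,0,0],[0.2,-45,3,0,0],[0.2,-80,0,0,0],[0.2,-115,-30,0,0],[0.2,-130,-60,0,0],[0.2,-130,-60,0,0]]' 20
cat > s.py <<'E'
from m import *
def slope(c):
    th=np.radians(11.3); U=np.array([np.cos(th)*np.cos(np.pi/6),np.sin(th)*np.cos(np.pi/6),.5]);V=np.array([-np.sin(th),np.cos(th),0]);N=np.cross(U,V)
    o=np.array([562.5,134,14])
    B=c.mask((88,50,80),(115,255,255)); G=c.mask((36,90,60),(75,255,255)); m=cv2.morphologyEx(B|G,cv2.MORPH_CLOSE,np.ones((7,7)))
    for ce,s_,b in blobs(m,1500):
        q=cv2.approxPolyDP(cv2.convexHull(cv2.findContours(b,0,2)[0][0]),8,True)[:,0]
        A=c.ray(q,0); e=c.W[:3,3]; d=A-e; t=((o+18*N-e)@N)/(d@N); P=e+d*t[:,None]-o
        print(s_[:4],[(float(round(p@U,1)),float(round(p@V,1))) for p in P])
E
python3 - <<'E'
from s import *
st(); c=Cam('wrist','w25'); slope(c)
E
```

```text
time_s: 41.42
ee_pos: [518.8, 124.6, 182.7]
ee_rot: [1.398, 1.454, 0.035]
contact_force: [-0.1, -1.0, -0.5]
gripper_width: 68.1
t 41.42 tcp [518.8 124.6 182.7] jaw -78.1 toolx [ 0.116  0.004 -0.993] F [-0.1 -1.  -0.5] w 68.1 q6 1.39
[292  89  78 108] [(89.9, 19.0), (86.8, -29.6), (6.3, -23.8), (9.6, 24.4)]
[159  92  92 104] [(87.4, 59.5), (6.3, 58.3), (5.7, 107.0), (86.7, 107.6)]
[396  96  92 102] [(87.4, -107.3), (6.3, -108.6), (5.7, -59.7), (86.6, -59.5)]
```

```bash
python3 - <<'E'
from s import *
go((599.3,138.7,90),105.5)
E
```

```text
shift [100.9  67.    0.3] turn -3.7
```

```bash

python3 -m creep '[[0.2,0,35,0,-2],[0.2,20,67,0,-4],[0.2,50,67,0,-4],[0.2,80,67,0,-4],[0.2,100,67,0,-4],[0.2,100,67,0,-4],[0.2,100,67,0,-4]]' 20
python3 - <<'E'
from s import *
st(); go((599.3,138.7,56),105.5)
E
```

```text
time_s: 42.05
ee_pos: [598.0, 138.9, 88.8]
ee_rot: [1.329, 1.455, 0.035]
contact_force: [0.5, -0.5, 0.2]
gripper_width: 68.1
t 42.05 tcp [598.  138.9  88.8] jaw -74.2 toolx [ 0.115  0.004 -0.993] F [ 0.5 -0.5  0.2] w 68.1 q6 1.34
shift [32.7 -2.5 -0.3] turn 0.3
```

```bash

python3 -m creep '[[0.2,15,-1,0,0],[0.2,30,-2,0,0],[0.2,32,-2,0,0],[0.6,32,-2,0,0],[0.6,32,-2,0,0],[0.6,32,-2,0,0],[0.6,33,-5,0,0],[0.6,34,-7,0,0]]' 35
python3 -m creep '[[0.6,1,-3,0,0],[0.6,1,-3,0,0],[0.2,0,0,0,0],[0.2,0,0,0,0],[0.2,-35,0,0,0],[0.2,-70,0,0,0],[0.2,-110,-30,0,0],[0.2,-120,-60,0,0]]' 35
python3 - <<'E'
from s import *
st(); c=Cam('wrist','w26'); slope(c)
E
```

```text
time_s: 42.72
ee_pos: [599.7, 138.3, 57.8]
ee_rot: [1.342, 1.443, 0.048]
contact_force: [2.1, 5.4, 13.4]
gripper_width: 54.8
time_s: 43.38
ee_pos: [531.1, 121.1, 172.8]
ee_rot: [1.338, 1.434, 0.045]
contact_force: [-0.7, -0.4, 0.5]
gripper_width: 68.2
t 43.38 tcp [531.1 121.1 172.8] jaw -74.2 toolx [ 0.137  0.006 -0.991] F [-0.7 -0.4  0.5] w 68.2 q6 1.31
[530   0 110  47] [(153.4, -166.6), (137.5, -130.6), (144.9, -112.9), (157.2, -103.8), (162.0, -160.8)]
[153  99  89 111] [(86.5, 108.1), (87.0, 59.2), (5.7, 58.5), (5.9, 107.1)]
[284 107  83 111] [(89.2, 21.2), (87.0, -27.3), (5.5, -23.4), (7.9, 24.9)]
[391 122  98 103] [(86.5, -59.6), (86.8, -108.2), (6.5, -108.0), (6.0, -60.2)]
```

```bash
python3 - <<'E'
from s import *
c=Cam('top','t27'); w=Cam('wrist')
T=np.eye(4);T[:3,:3]=R.from_euler('xyz',[1.625,1.478,.056]).as_matrix();T[:3,3]=[490.5,-155.8,180.4]; w.W=T@np.array(camera_params('wrist')['mount'])
im=cv2.imread('pics/w23.png')[:,:,::-1]
for row in (190,230,270): print(row,[(x,im[row,x].tolist()) for x in range(460,505,3)])
for x in (463,475,482,490): print(x,w.ray([[x,200]],63).round(1)[0][1],w.ray([[x,200]],45).round(1)[0][1],w.ray([[x,200]],26).round(1)[0][1])
print([w.ray([[x,y]],40)[0][1].round(1) for x,y in((391,190),(407,190),(386,230),(403,230))])
# top view: bar and roof edge along a few rows
for row in (245,253,262): print(row,[(x,c.im[row,x].tolist()) for x in range(394,434,2)])
E
```

```text
190 [(460, [162, 102, 67]), (463, [161, 100, 64]), (466, [161, 147, 140]), (469, [162, 160, 154]), (472, [161, 158, 154]), (475, [160, 158, 152]), (478, [204, 200, 195]), (481, [227, 223, 217]), (484, [199, 188, 177]), (487, [166, 115, 65]), (490, [171, 120, 72]), (493, [215, 157, 92]), (496, [239, 181, 107]), (499, [246, 187, 112]), (502, [246, 188, 114])]
230 [(460, [106, 65, 43]), (463, [88, 85, 81]), (466, [89, 89, 86]), (469, [89, 87, 84]), (472, [86, 85, 83]), (475, [152, 151, 145]), (478, [155, 154, 148]), (481, [89, 67, 49]), (484, [104, 70, 42]), (487, [180, 127, 73]), (490, [247, 187, 114]), (493, [251, 192, 115]), (496, [255, 195, 119]), (499, [250, 190, 114]), (502, [239, 180, 108])]
270 [(460, [223, 221, 215]), (463, [224, 222, 215]), (466, [224, 220, 213]), (469, [196, 194, 187]), (472, [221, 219, 213]), (475, [224, 224, 219]), (478, [136, 91, 49]), (481, [92, 63, 39]), (484, [136, 93, 56]), (487, [173, 123, 71]), (490, [187, 132, 77]), (493, [189, 134, 78]), (496, [185, 131, 73]), (499, [181, 128, 74]), (502, [184, 132, 75])]
463 -252.7 -259.4 -266.5
475 -261.2 -268.5 
[... 744 characters left out ...]
 55, 33]), (410, [93, 56, 35]), (412, [93, 57, 35]), (414, [94, 56, 35]), (416, [95, 57, 36]), (418, [95, 57, 36]), (420, [82, 51, 33]), (422, [81, 50, 32]), (424, [81, 51, 33]), (426, [72, 62, 57]), (428, [133, 88, 49]), (430, [197, 138, 71]), (432, [187, 128, 68])]
262 [(394, [93, 55, 34]), (396, [80, 48, 29]), (398, [80, 49, 30]), (400, [134, 98, 63]), (402, [173, 132, 86]), (404, [181, 138, 90]), (406, [84, 52, 32]), (408, [81, 49, 31]), (410, [80, 49, 30]), (412, [81, 50, 32]), (414, [81, 51, 34]), (416, [81, 51, 32]), (418, [81, 51, 33]), (420, [81, 50, 33]), (422, [82, 50, 34]), (424, [82, 51, 35]), (426, [73, 60, 53]), (428, [72, 50, 34]), (430, [136, 90, 48]), (432, [164, 110, 58])]
```

```bash
python3 - <<'E'
from s import *
st(); print(r.hand_in())
E
```

```text
t 43.53 tcp [523.7 120.8 169.8] jaw -74.3 toolx [ 0.124  0.006 -0.992] F [ 0.6  0.8 -0. ] w 68.4 q6 1.31
the job is handed in; nothing more can be done
None
```

I handed the job in at about 43.5 s. The tray was pulled right out, and both autumn canvases were laid flat in it side by side, picture up. The three spring canvases are on the stand with their skies at the top, and the tray has been slid home.

- **Mishaps:** One spring canvas slipped from the grip over the desk and I picked it up again. Later, after the tray was home, I found the middle canvas on the stand turned by about 9° and squared it up twice.
- **Stand:** The last wrist-camera measurement shows all three canvases flat on the slope. The two outer ones are square, with their bottom edges against the lip. The middle one is still about 2.7° off, with one bottom corner at the lip and the other about 2 mm away from it. I left it like that.
- **Tray:** It stopped against the back panel with about 23 N. The handle measures 62 mm from the riser's mouth, which is the home distance.
- **Autumn canvases:** They were last seen in the tray before it went in. Lying flat, their tops should sit below the tray rim, but I could not see them under the roof.
- **Other objects:** The robot never went near the bust, tin or brush pot. At hand-in it was clear of everything, with contact force near zero.

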